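# Take apart two piles of lamp parts and lay them out

### The job

Take the two piles of lamp parts apart: set the dark steel canopy flat inside the round tray, the square wooden spacer flat inside the square tray and the brown wall plate flat inside the long tray. Stand the two brass pieces upright in the light carton on the scale, one in the middle of each half (either half), so that it stays evenly loaded and neither slides nor tips. Let no part topple, and leave the glass bulb where it stands.

Things in the scene. Friction and masses are not known exactly. Their poses are not given: they have to be found in the camera images.
- canopy: dark steel ceiling canopy, bottom of the taller pile: a round flange 100 mm across, 8 to 10 mm thick, with a plain round hub 44 mm across rising from its middle to 46 mm above its underside (flat top; grip the hub). Origin: centre of the underside, z up. About 0.34 kg.
- block: square dark wooden spacer, 54 x 54 mm and 40 mm high, standing on the canopy's hub with its sides along its x and y axes. Origin: centre of the underside, z up. About 0.09 kg.
- brass_cup: round brass cup, 36 mm across below and 40 mm across from 34 mm up to its top at 56 mm (solid, dark inset on top), standing on the wooden block, top of the taller pile. Origin: centre of the underside, z up. About 0.22 kg.
- backplate: brown wooden wall plate, bottom of the lower pile: a rectangle 120 mm (along its x) by 70 mm (along its y), 10 mm thick, with a raised block in its middle, 56 mm (x) by 42 mm (y), up to 46 mm above the underside (grip it across its y, 42 mm). Origin: centre of the underside, z up. About 0.16 kg.
- brass_spindle: slim brass spindle with a foot: foot 38 mm across and 10 mm high, then a plain stem 26 mm across from 14 mm up to its top at 56 mm, standing on the raised block of the wall plate. Origin: centre of the underside, z up. About 0.22 kg.
- round_tray: fixed round plywood tray, 136 mm outside, 124 mm inside the rim. Origin: centre of its underside on the bench; its floor is 4 mm and its rim 10 mm above the origin. Place of the canopy.
- square_tray: fixed square wooden tray, 88 mm outside, 76 mm inside the rim, sides along its x and y. Origin: centre of its underside on the bench; its floor is 4 mm and its rim 10 mm above the origin. Place of the square spacer.
- long_tray: fixed oblong wooden tray, inside the rim 138 mm (along its y) by 84 mm (along its x), rim 6 mm thick. Origin: centre of its underside on the bench; its floor is 4 mm and its rim 10 mm above the origin. Place of the wall plate, whose long side (its x) then lies along the tray's y.
- carton: light open cardboard carton (about 0.11 kg, loose), 184 mm along its y by 112 mm along its x, walls 3 mm thick and 25 mm high; a 3 mm wall of the same height across the middle (at y = 0) parts it into two equal halves, whose middles lie 45 mm from the origin along +y and -y. It stands loose on a smaller bench scale (125 mm square, 30 mm high) and overhangs it at both ends. Origin: centre of its underside, 30 mm above the bench; its inner floor is 3 mm above the origin.
- bulb: white glass bulb standing upright in a round wooden foot 64 mm across, 113 mm high in all, 60 mm across at its widest, loose, standing in line with the two piles; to be left alone. Origin: centre of the foot's underside.
Mind the look-alikes: they are no part of the job. What is shaped like the canopy but green or red is not meant.

How it is judged (in metres and radians):
At the end, for the whole second after the job is handed in: Canopy, spacer and wall plate flat in their trays (centred within 13.5, 16.5, 13.5 mm); brass pieces upright in different halves of the carton, 25 to 65 mm from its middle along y, within 25 mm along x; carton level, moved under 25 mm; bulb moved under 20 mm; all at rest (horizontal distance between canopy and round_tray below 0.0135 m and z of canopy in the frame of round_tray between 0.001 and 0.0075 m and linear speed of each of canopy, block, backplate, carton below 0.02 m/s and angle between each of canopy, block, backplate's own z axis and vertical below 0.06 rad and horizontal distance between block and square_tray below 0.0165 m and z of block in the frame of square_tray between 0.001 and 0.0075 m and horizontal distance between backplate and long_tray below 0.0135 m and z of backplate in the frame of long_tray between 0.001 and 0.0075 m and ((y of brass_cup in the frame of carton between 0.025 and 0.065 m and x of brass_cup in the frame of carton between -0.025 and 0.025 m and z of each of brass_cup, brass_spindle in the frame of carton below 0.0065 m and linear speed of each of brass_cup, brass_spindle below 0.02 m/s and angle between each of brass_cup, brass_spindle's own z axis and vertical below 0.06 rad and y of brass_spindle in the frame of carton between -0.065 and -0.025 m and x of brass_spindle in the frame of carton between -0.025 and 0.025 m) or (y of brass_cup in the frame of carton between -0.065 and -0.025 m and x of brass_cup in the frame of carton between -0.025 and 0.025 m and z of each of brass_cup, brass_spindle in the frame of carton below 0.0065 m and linear speed of each of brass_cup, brass_spindle below 0.02 m/s and angle between each of brass_cup, brass_spindle's own z axis and vertical below 0.06 rad and y of brass_spindle in the frame of carton between 0.025 and 0.065 m and x of brass_spindle in the frame of carton between -0.025 and 0.025 m)) and distance of carton from where it was at the start of the episode below 0.025 m and angle between carton's own z axis and vertical below 0.05 rad and distance of bulb from where it was at the start of the episode below 0.02 m); the robot touches nothing.
It fails at once if a lamp part was toppled (angle between any of canopy, block, brass_cup, backplate, brass_spindle's own z axis and vertical above 0.7 rad).
It fails at once if the glass bulb was shoved or knocked over (distance of bulb from where it was at the start of the episode above 0.02 m or angle between bulb's own z axis and vertical above 0.3 rad).
It fails at once if the carton was tipped or dragged (distance of carton from where it was at the start of the episode above 0.04 m or angle between carton's own z axis and vertical above 0.15 rad).
It also fails if it takes over 128 s, if anything falls off the work surface, if the arm or the gripper's body presses on something with over 40 N, if the wrist force passes 120 N, or if a joint passes its speed limit or range.

### The arm

A 6-joint arm with a two-finger parallel gripper is mounted at the origin on the work surface. World frame = base frame: x ahead of the robot, y to its left, z up, the work surface at z = 0. Lengths are in m, angles in degrees, forces in N, time in s.
With the tool pointing down it reaches from about 0.375 to 0.975 m from the base axis. Payload 3.8 kg.
Tool frame: the origin (TCP) lies on the centre line of the jaws, within the pads' length; the fingertips stand 19 mm ahead of it and the grasp point (between the pads) is the TCP; z points along the fingers, y is the direction in which the jaws open and shut (so a half turn about z gives the same grasp; the last joint's range is limited). The gripper opens to 88 mm and grips with 3 to 60 N. Pads are 18 mm wide; open, the fingers measure 123 mm over their backs; the gripper's body (75 mm by 187 mm) begins 45 mm behind the grasp point.
Start: joints at [63.776, 15.12, 91.902, -0, 72.978, -2.114], TCP at [0.276, 0.616, 0.258] pointing down, gripper open.
Joint ranges: [-150.88, 150.88], [-54.13, 125.18], [17.81, 147.31], [-75.09, 255.09], [0, 152.58], [-146.25, 146.25]. Speed limits (degrees/s): [147.25, 147.25, 180, 180, 180, 180].

### API

Orientations are given as a 3x3 rotation matrix whose columns are the frame's x, y, z axes.
In Python, from plant import bot, snapshot, camera_model, workorder, regions_of gives the robot as it stands.
- The arm moves only by the tool jog_arm, never from a script. Its argument "rows" is a list of rows, each an object of numbers: "gripper": the opening, from 0 (shut) to 1 (fully open); "tx", "ty", "tz": the shift along the world's x, y, z in m; "yaw": the turn about the world's z in rad. In form: [{"gripper": .., "tx": .., "ty": .., "tz": .., "yaw": ..}, ...]. A call has 1 to 20 rows; each row is the pose to reach, as a shift and turn from the pose commanded when the call began; what a row does not reach only later rows make up. A row lasts 1/8 s, in which the tool goes at most 62.5 mm and 10.7 degrees, less where a joint would pass 70% of its speed; a pose out of reach is approached as far as the arm can. A call with a gripper value outside its range is refused whole. The fingers move at their own pace and stop on an object; "force" is the grip in N (left out, the last holds). Time passes only in rows, so rows that repeat a pose let the fingers close. It gives the time, the measured TCP pose, the force and the opening at its end, in the units of the state.
- bot.get_obs(): the state, without advancing time (a new reading comes with each control period).
- snapshot(name): name is "scene" or "top" or "wrist"; returns the picture (420x560x3 uint8, red, green, blue); there is no depth.
- camera_model(name): a dict with "fx", "fy", "cx", "cy" (pixels), "rvec" (rotation vector, rad) and "tvec" (3), from world to camera coordinates, as OpenCV has them. Camera axes: x right, y down, z forward; pixel columns grow to the right and rows downward; lengths in m; the calibration is good to about 2 mm. A picture is of the moment at which its call begins: read the wrist's pose just before it. camera_model takes no time and is no camera call; for the wrist camera it gives the pose at the moment of the call.
- workorder.job_done(): hands the job in, once; it reports no verdict.
Trained networks look in the newest picture that a camera, given by its name, has taken for a name from the list of things; names that differ only in an ending like _2 or _b are one class to them, and where a whole thing is asked for, a point or a joint stands for the part that bears it (a point fixed in the world has none). Each returns a list of dicts, best first, with "p" (0 to 1); they miss things now and then, are a little off and sometimes report something else, mostly with a low value. They report only what shows in the picture. A call takes as long as a camera call. They do not tell look-alikes from the thing itself.
- regions_of(camera, query): "mask" (420x560 bool, what is visible of it) and "extent" ([left, top, right, bottom] in pixels, round what is visible of it).
The state is a dict: "time_s": time; "joints": joint angles; "qvel": joint speeds; "joint_efforts": joint torques, N m; "position": TCP position; "eef_rot": TCP orientation; "force": force on the tool from outside, world axes, zero at the start; "torque": the same for the moment, N m; "grip_width": opening from 0.0 (shut) to 1.0 (fully open).
Only numpy, scipy, OpenCV 4.12 (cv2) and the standard library are available. Lean on these libraries where they do the work, as an engineer would, in place of code of your own. Each camera call takes 0.05 s, during which the arm holds its last target.

## Working session

There is one attempt and no reset: what is moved stays moved. The work goes in short steps, Python scripts to look and compute and a tool call to move; the robot and the scene stay as the last step left them, time stands still between calls to the robot, and variables do not carry over. Pictures are saved under pics/ and viewed, and the job is handed in when it is done.

Besides the shell and the picture viewer there is one more tool, called after "Emit:" in YAML: its name, and indented under it one key for each argument. jog_arm: Moves the arm, as the interface text tells. Its arguments: {"type":"object","properties":{"rows":{"type":"array"},"force":{"type":"number"}},"required":["rows"]}

```bash
ls; mkdir -p pics; python3 - <<'E'
from plant import bot, snapshot, camera_model
import cv2
o=bot.get_obs(); print(o)
for n in ("scene","top","wrist"):
    print(n,camera_model(n))
    im=snapshot(n); cv2.imwrite(f"pics/{n}0.png",im[:,:,::-1])
E
```

```text
pics
{'time_s': 0.0, 'joints': array([ 6.37736595e+01,  1.51711770e+01,  9.19801108e+01, -1.29792346e-03,
        7.29776364e+01, -2.11158447e+00]), 'qvel': array([ 0.0122271 , -0.06923475,  0.00497076,  0.09140238,  0.03679898,
        0.07010551]), 'joint_efforts': array([ 2.27516568e-03, -5.02102661e+01, -3.56888187e+01,  7.32726487e-02,
        2.93298159e-02, -1.96825395e-04]), 'position': array([0.27546827, 0.61550588, 0.256375  ]), 'eef_rot': array([[-9.12731675e-01,  4.08558368e-01, -9.74951736e-04],
       [ 4.08559526e-01,  9.12729423e-01, -2.02808131e-03],
       [ 6.12775484e-05, -2.24941987e-03, -9.99997468e-01]]), 'force': array([-0.19157263, -0.71203428,  0.00671387]), 'torque': array([ 0.01888153, -0.08199904,  0.02914566]), 'grip_width': 0.9955648787357221}
scene {'fx': 516.2731120667787, 'fy': 516.2731120667787, 'cx': 289.65288235655964, 'cy': 208.2372062099911, 'rvec': array([ 1.79439253,  1.87676539, -0.6393268 ]), 'tvec': array([ 0.01177125, -0.34048417,  1.63767949])}
top {'fx': 511.56070379378116, 'fy': 511.56070379378116, 'cx': 280.74461802950725, 'cy': 220.04128728746724, 'rvec': array([ 2.20081908, -2.16044119,  0.09104038]), 'tvec': array([-0.01614309,  0.47958655,  1.38753235])}
wrist {'fx': 365.30896265144844, 'fy': 365.30896265144844, 'cx': 280.15781583011835, 'cy': 207.11544299243826, 'rvec': array([-2.40956949, -1.56219428, -0.24151203]), 'tvec': array([-0.6724175 , -0.04178195,  0.39114373])}
```

View pics/scene0.png

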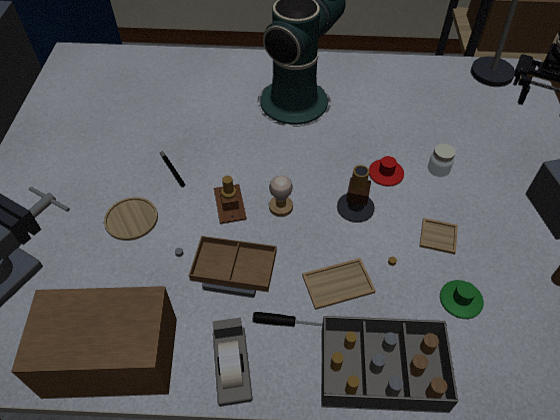

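View pics/top0.png

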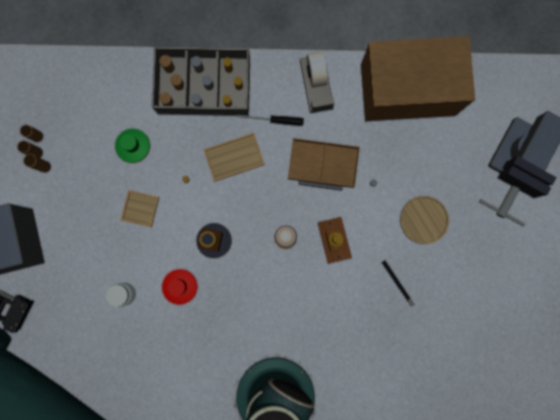

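View pics/wrist0.png

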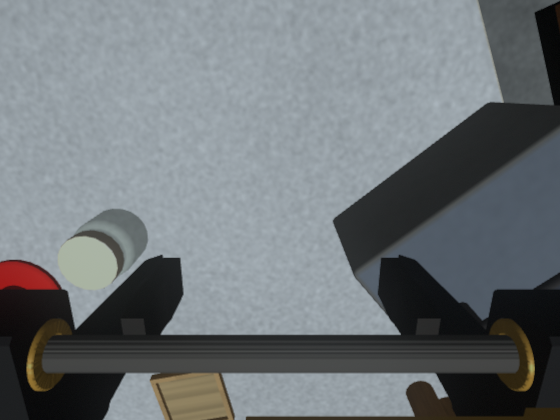

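```bash
cat > h.py <<'E'
import numpy as np, cv2
from plant import bot, snapshot, camera_model, regions_of
def K(m): return np.array([[m['fx'],0,m['cx']],[0,m['fy'],m['cy']],[0,0,1.]])
def bp(m,uv,z):
    uv=np.atleast_2d(uv).astype(float); R=cv2.Rodrigues(m['rvec'])[0]; C=-R.T@m['tvec']
    d=np.c_[(uv[:,0]-m['cx'])/m['fx'],(uv[:,1]-m['cy'])/m['fy'],np.ones(len(uv))]@R
    s=(np.atleast_1d(z)-C[2])/d[:,2]; return C+d*s[:,None]
def pj(m,P): return cv2.projectPoints(np.atleast_2d(P).astype(float),m['rvec'],m['tvec'],K(m),None)[0][:,0]
def cnt(mask):
    c,_=cv2.findContours(mask.astype(np.uint8),cv2.RETR_EXTERNAL,cv2.CHAIN_APPROX_NONE)
    return max(c,key=cv2.contourArea)[:,0]
E
python3 - <<'E'
from h import *
import pickle
H=dict(canopy=.009,block=.086,brass_cup=.142,backplate=.01,brass_spindle=.102,round_tray=.01,square_tray=.01,long_tray=.01,carton=.055,bulb=.08)
out={}
for cam in ("top","scene"):
    snapshot(cam); m=camera_model(cam)
    for q in H:
        rs=regions_of(cam,q); out[cam,q]=rs
        for r in rs[:3]:
            c=cnt(r['mask']); W=bp(m,c,H[q])[:,:2].astype(np.float32)
            (cx,cy),(a,b),t=cv2.minAreaRect(W)
            print(cam,q,round(r['p'],2),np.round(r['extent']),'c %.4f %.4f size %.4f %.4f ang %.1f'%(cx,cy,a,b,t))
pickle.dump(out,open('r.pkl','wb'))
print(bot.get_obs()['time_s'])
E
```

```text
top canopy 0.76 [196. 222. 230. 259.] c 0.4195 0.1693 size 0.0807 0.0957 ang 81.9
top canopy 0.74 [113. 132. 148. 164.] c 0.6812 0.4147 size 0.0972 0.0980 ang 2.3
top canopy 0.67 [161. 271. 197. 300.] c 0.2929 0.2682 size 0.0952 0.0989 ang 1.1
top block 0.72 [199. 229. 223. 252.] c 0.4190 0.1774 size 0.0590 0.0569 ang 77.5
top brass_cup 0.59 [201. 235. 218. 250.] c 0.4163 0.1739 size 0.0350 0.0401 ang 1.1
top backplate 0.69 [315. 218. 350. 263.] c 0.4285 -0.1539 size 0.1224 0.0751 ang 14.5
top backplate 0.34 [403. 195. 446. 245.] c 0.4883 -0.4029 size 0.1340 0.1330 ang 45.2
top brass_spindle 0.62 [328. 233. 342. 245.] c 0.4253 -0.1494 size 0.0336 0.0337 ang 1.1
top round_tray 0.83 [400. 194. 449. 240.] c 0.4897 -0.4043 size 0.1332 0.1312 ang 90.0
top round_tray 0.62 [202. 232. 215. 250.] c 0.4244 0.1925 size 0.0387 0.0443 ang 1.1
top round_tray 0.62 [327. 233. 341. 248.] c 0.4295 -0.1608 size 0.0415 0.0387 ang 0.6
top square_tray 0.85 [117. 192. 160. 225.] c 0.5047 0.3857 size 0.0926 0.0882 ang 78.5
top long_tray 0.66 [202. 132. 263. 178.] c 0.6535 0.1287 size 0.1004 0.1523 ang 19.9

[... 920 characters left out ...]

scene brass_spindle 0.54 [220. 173. 236. 197.] c 0.4533 -0.1475 size 0.0759 0.0344 ang 6.1
scene round_tray 0.63 [103. 197. 160. 244.] c 0.4952 -0.4014 size 0.1400 0.1339 ang 28.2
scene round_tray 0.42 [189. 233. 279. 294.] c 0.6154 -0.1238 size 0.1977 0.1343 ang 83.8
scene square_tray 0.64 [416. 218. 457. 257.] c 0.5115 0.3843 size 0.0917 0.0979 ang 78.0
scene long_tray 0.7 [297. 260. 376. 311.] c 0.6604 0.1293 size 0.1007 0.1516 ang 20.0
scene carton 0.76 [192. 234. 276. 293.] c 0.6462 -0.1170 size 0.1870 0.1268 ang 83.7
scene carton 0.55 [102. 195. 159. 243.] c 0.5283 -0.3837 size 0.1340 0.1255 ang 34.3
scene bulb 0.7 [269. 181. 293. 215.] c 0.4593 -0.0171 size 0.1265 0.0585 ang 2.9
1.25
```

```bash
python3 - <<'E'
import cv2
a=cv2.imread('pics/scene0.png');b=cv2.imread('pics/top0.png')
cv2.imwrite('pics/c1.png',cv2.resize(a[150:320,80:480],None,fx=2,fy=2,interpolation=cv2.INTER_CUBIC))
cv2.imwrite('pics/c2.png',cv2.resize(b[120:310,100:460],None,fx=2.2,fy=2.2,interpolation=cv2.INTER_CUBIC))
E
```

```text
(no output)
```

View pics/c1.png

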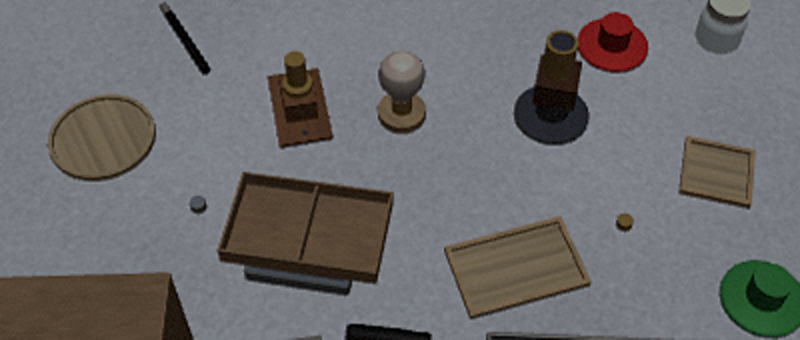

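View pics/c2.png

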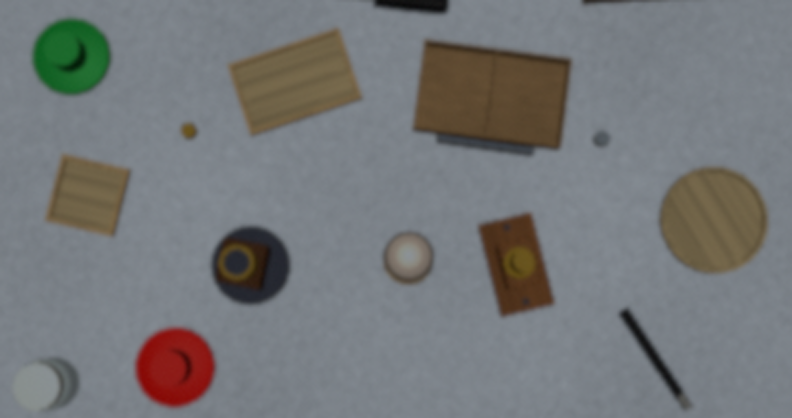

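```bash
python3 - <<'E'
from h import *
o=bot.get_obs(); m=camera_model('wrist'); R=cv2.Rodrigues(m['rvec'])[0]
C=-R.T@m['tvec']; T=o['eef_rot']
print(o['time_s'],T.T@(C-o['position']), T.T@R.T, pj(m,o['position']), o['position'])
E
```

```text
1.25 [ 0.07924772 -0.00167707 -0.12782109] [[ 1.64671318e-04 -9.52613309e-01 -3.04183919e-01]
 [ 9.99999803e-01 -2.71471257e-05  6.26371044e-04]
 [-6.04947112e-04 -3.04183962e-01  9.52613117e-01]] [[284.13141112 298.80208897]] [0.27570951 0.61609359 0.25769726]
```

Emit:
jog_arm:
  rows:
    - {"gripper": 1, "tx": 0.02, "ty": -0.06, "tz": 0.02, "yaw": 0.1}
    - {"gripper": 1, "tx": 0.04, "ty": -0.12, "tz": 0.04, "yaw": 0.21}
    - {"gripper": 1, "tx": 0.06, "ty": -0.18, "tz": 0.04, "yaw": 0.21}
    - {"gripper": 1, "tx": 0.08, "ty": -0.24, "tz": 0.04, "yaw": 0.21}
    - {"gripper": 1, "tx": 0.1, "ty": -0.3, "tz": 0.04, "yaw": 0.21}
    - {"gripper": 1, "tx": 0.12, "ty": -0.36, "tz": 0.04, "yaw": 0.21}
    - {"gripper": 1, "tx": 0.144, "ty": -0.41, "tz": 0.04, "yaw": 0.21}
    - {"gripper": 1, "tx": 0.144, "ty": -0.444, "tz": 0.04, "yaw": 0.21}
    - {"gripper": 1, "tx": 0.144, "ty": -0.444, "tz": 0.04, "yaw": 0.21}
    - {"gripper": 1, "tx": 0.144, "ty": -0.444, "tz": 0.04, "yaw": 0.21}

```text
time_s: 2.5
position: [0.4198, 0.1725, 0.2979]
eef_rot: [[-0.978, 0.21, 0.0], [0.21, 0.978, 0.001], [-0.0, 0.001, -1.0]]
force: [0.1, -0.3, -0.9]
grip_width: 1.001
```

```bash
cat >> h.py <<'E'
import sys
def shot(name,tag,z=None):
    o=bot.get_obs(); m=camera_model(name); im=snapshot(name)
    cv2.imwrite(f'pics/{tag}.png',im[:,:,::-1]); p=o['position']; T=o['eef_rot']
    print('t',round(o['time_s'],2),'tcp',np.round(p,4),'jaw',round(np.degrees(np.arctan2(T[1,1],T[0,1])),2),'grip',round(o['grip_width']*88,1),'F',np.round(o['force'],1))
    return m,im
def meas(m,q,z,cam='wrist'):
    for r in regions_of(cam,q)[:3]:
        W=bp(m,cnt(r['mask']),z)[:,:2].astype(np.float32)
        (cx,cy),(a,b),t=cv2.minAreaRect(W)
        print(q,round(r['p'],2),np.round(r['extent']),'z',z,'c %.4f %.4f size %.4f %.4f ang %.1f'%(cx,cy,a,b,t))
E
python3 - <<'E'
from h import *
m,im=shot('wrist','w1')
meas(m,'brass_cup',.142);meas(m,'block',.086);meas(m,'canopy',.009);meas(m,'bulb',.08);meas(m,'square_tray',.01)
E
```

```text
t 2.5 tcp [0.4198 0.1725 0.2979] jaw 77.89 grip 88.1 F [ 0.1 -0.3 -0.9]
brass_cup 0.94 [262. 155. 311. 213.] z 0.142 c 0.4148 0.1767 size 0.0379 0.0455 ang 77.9
block 0.78 [258. 146. 318. 206.] z 0.086 c 0.4174 0.1792 size 0.0538 0.0583 ang 79.4
canopy 0.89 [300.   4. 396.  73.] z 0.009 c 0.3053 0.2663 size 0.0970 0.0706 ang 77.9
canopy 0.76 [243. 118. 330. 194.] z 0.009 c 0.4127 0.1794 size 0.0983 0.0831 ang 83.0
canopy 0.61 [463. 282. 526. 330.] z 0.009 c 0.6527 0.4038 size 0.0488 0.0746 ang 42.8
bulb 0.89 [ 60. 179. 152. 263.] z 0.08 c 0.4247 -0.0089 size 0.0605 0.1083 ang 27.8
square_tray 0.82 [429. 156. 517. 231.] z 0.01 c 0.5040 0.3848 size 0.0930 0.0896 ang 77.9
```

View pics/w1.png

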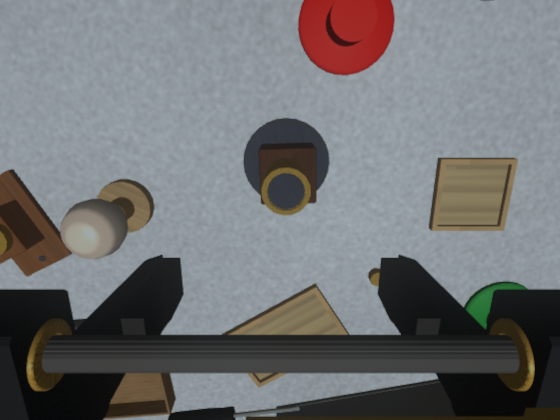

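```bash
python3 - <<'E'
from h import *
m=camera_model('wrist')
print('cup',bp(m,[286.5,190],.142), 'canopy',bp(m,[286.5,160.5],.009),'block far edge',bp(m,[[259.5,144.5],[314.5,144.5]],.086))
a=bp(m,[[437,158],[516,158],[506,231],[430,230.5]],.01); print(a,a.mean(0))
for q in ('brass_cup','canopy'):
    rs=regions_of('wrist',q); r=rs[0] if q=='brass_cup' else rs[1]
    print(q,cv2.fitEllipse(cnt(r['mask'])))
E
```

```text
cup [[0.4168683  0.17730031 0.142     ]] canopy [[0.41792378 0.17937061 0.009     ]] block far edge [[0.3839778  0.15955963 0.086     ]
 [0.39452966 0.20931854 0.086     ]]
[[0.45065765 0.34852368 0.01      ]
 [0.46942417 0.43701507 0.01      ]
 [0.5581968  0.42370883 0.01      ]
 [0.53830467 0.33308902 0.01      ]] [0.50414582 0.38558415 0.01      ]
brass_cup ((285.5532531738281, 187.44635009765625), (46.642608642578125, 55.4488639831543), 175.9266357421875)
canopy ((286.35333251953125, 161.39358520507812), (78.04279327392578, 81.68069458007812), 2.3129897117614746)
```

Emit:
jog_arm:
  rows:
    - {"gripper": 1, "tx": -0.0025, "ty": 0.005, "tz": -0.03, "yaw": 0}
    - {"gripper": 1, "tx": -0.0025, "ty": 0.005, "tz": -0.08, "yaw": 0}
    - {"gripper": 1, "tx": -0.0025, "ty": 0.005, "tz": -0.12, "yaw": 0}
    - {"gripper": 1, "tx": -0.0025, "ty": 0.005, "tz": -0.15, "yaw": 0}
    - {"gripper": 1, "tx": -0.0025, "ty": 0.005, "tz": -0.165, "yaw": 0}
    - {"gripper": 0.6, "tx": -0.0025, "ty": 0.005, "tz": -0.167, "yaw": 0}
    - {"gripper": 0.5, "tx": -0.0025, "ty": 0.005, "tz": -0.167, "yaw": 0}
    - {"gripper": 0.4, "tx": -0.0025, "ty": 0.005, "tz": -0.167, "yaw": 0}
    - {"gripper": 0.3, "tx": -0.0025, "ty": 0.005, "tz": -0.167, "yaw": 0}
    - {"gripper": 0.3, "tx": -0.0025, "ty": 0.005, "tz": -0.167, "yaw": 0}
    - {"gripper": 0.3, "tx": -0.0025, "ty": 0.005, "tz": -0.167, "yaw": 0}
  force: 25

```text
time_s: 4.28
position: [0.4176, 0.1774, 0.1312]
eef_rot: [[-0.978, 0.209, 0.001], [0.209, 0.978, 0.001], [-0.001, 0.001, -1.0]]
force: [-0.9, 0.3, 1.2]
grip_width: 0.44
```

```bash
python3 - <<'E'
from h import *
m,im=shot('wrist','w2')
E
```

```text
t 4.28 tcp [0.4176 0.1774 0.1312] jaw 77.92 grip 38.7 F [-0.9  0.3  1.2]
```

View pics/w2.png

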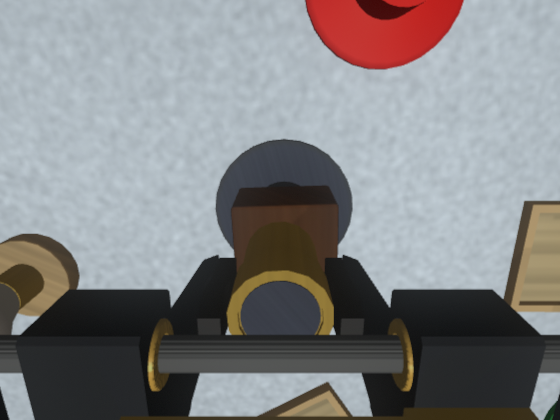

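Emit:
jog_arm:
  rows:
    - {"gripper": 0.3, "tx": 0, "ty": 0, "tz": 0.01, "yaw": 0}
    - {"gripper": 0.3, "tx": 0, "ty": 0, "tz": 0.04, "yaw": 0}
    - {"gripper": 0.3, "tx": 0, "ty": 0, "tz": 0.085, "yaw": 0}
    - {"gripper": 0.3, "tx": 0, "ty": 0, "tz": 0.13, "yaw": 0}
    - {"gripper": 0.3, "tx": 0.01, "ty": -0.014, "tz": 0.16, "yaw": 0.02}
    - {"gripper": 0.3, "tx": 0.03, "ty": -0.042, "tz": 0.17, "yaw": 0.05}
    - {"gripper": 0.3, "tx": 0.06, "ty": -0.083, "tz": 0.17, "yaw": 0.098}
    - {"gripper": 0.3, "tx": 0.09, "ty": -0.125, "tz": 0.17, "yaw": 0.098}
    - {"gripper": 0.3, "tx": 0.12, "ty": -0.166, "tz": 0.17, "yaw": 0.098}
    - {"gripper": 0.3, "tx": 0.15, "ty": -0.208, "tz": 0.17, "yaw": 0.098}
    - {"gripper": 0.3, "tx": 0.18, "ty": -0.249, "tz": 0.17, "yaw": 0.098}
    - {"gripper": 0.3, "tx": 0.205, "ty": -0.283, "tz": 0.17, "yaw": 0.098}
    - {"gripper": 0.3, "tx": 0.216, "ty": -0.296, "tz": 0.17, "yaw": 0.098}
    - {"gripper": 0.3, "tx": 0.216, "ty": -0.296, "tz": 0.17, "yaw": 0.098}
    - {"gripper": 0.3, "tx": 0.216, "ty": -0.296, "tz": 0.17, "yaw": 0.098}

```text
time_s: 6.2
position: [0.6325, -0.1177, 0.3006]
eef_rot: [[-0.994, 0.112, -0.001], [0.112, 0.994, 0.001], [0.001, 0.001, -1.0]]
force: [-0.3, 1.4, -1.7]
grip_width: 0.441
```

```bash
python3 - <<'E'
from h import *
m,im=shot('wrist','w3')
meas(m,'carton',.055)
for q,z in (('bulb',.02),('long_tray',.01),('backplate',.01)): meas(m,q,z)
E
```

```text
t 6.2 tcp [ 0.6325 -0.1177  0.3006] jaw 83.58 grip 38.8 F [-0.3  1.4 -1.7]
carton 0.6 [190. 118. 371. 224.] z 0.055 c 0.6357 -0.1198 size 0.1848 0.1147 ang 83.7
carton 0.18 [417.  89. 558. 220.] z 0.055 c 0.6440 0.1013 size 0.0911 0.1378 ang 19.7
bulb 0.31 [  0.   0.  67. 127.] z 0.02 c 0.5038 -0.3646 size 0.0681 0.1292 ang 70.5
long_tray 0.6 [417.  88. 560. 222.] z 0.01 c 0.6555 0.1272 size 0.1027 0.1539 ang 20.1
backplate 0.64 [196.   0. 275.  43.] z 0.01 c 0.4790 -0.1474 size 0.0785 0.0373 ang 83.6
```

View pics/w3.png

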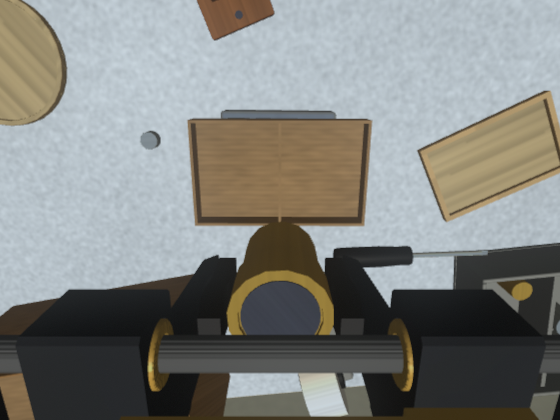

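```bash
python3 - <<'E'
from h import *
m=camera_model('wrist'); o=bot.get_obs()
a=bp(m,[[280,314]],o['position'][2]+.011)[0]-o['position']; print(o['eef_rot'].T@a)
r=regions_of('wrist','brass_cup')
print(r and r[0]['extent'])
E
```

```text
[ 0.00086507 -0.00146483 -0.01100037]
[230.5, 217.7, 334.1, 331.8]
```

Emit:
jog_arm:
  rows:
    - {"gripper": 0.3, "tx": 0.004, "ty": 0.02, "tz": 0, "yaw": 0}
    - {"gripper": 0.3, "tx": 0.008, "ty": 0.0425, "tz": -0.02, "yaw": 0}
    - {"gripper": 0.3, "tx": 0.008, "ty": 0.0425, "tz": -0.06, "yaw": 0}
    - {"gripper": 0.3, "tx": 0.008, "ty": 0.0425, "tz": -0.11, "yaw": 0}
    - {"gripper": 0.3, "tx": 0.008, "ty": 0.0425, "tz": -0.15, "yaw": 0}
    - {"gripper": 0.3, "tx": 0.008, "ty": 0.0425, "tz": -0.18, "yaw": 0}
    - {"gripper": 0.3, "tx": 0.008, "ty": 0.0425, "tz": -0.2, "yaw": 0}
    - {"gripper": 0.3, "tx": 0.008, "ty": 0.0425, "tz": -0.21, "yaw": 0}
    - {"gripper": 0.3, "tx": 0.008, "ty": 0.0425, "tz": -0.215, "yaw": 0}
    - {"gripper": 0.3, "tx": 0.008, "ty": 0.0425, "tz": -0.215, "yaw": 0}
    - {"gripper": 0.3, "tx": 0.008, "ty": 0.0425, "tz": -0.215, "yaw": 0}

```text
time_s: 7.88
position: [0.6422, -0.0766, 0.087]
eef_rot: [[-0.994, 0.113, 0.002], [0.113, 0.994, -0.0], [-0.002, -0.0, -1.0]]
force: [0.5, -0.4, -0.8]
grip_width: 0.446
```

```bash
python3 - <<'E'
from h import *
m,im=shot('wrist','w4')
E
```

```text
t 7.88 tcp [ 0.6422 -0.0766  0.087 ] jaw 83.52 grip 39.2 F [ 0.5 -0.4 -0.8]
```

View pics/w4.png

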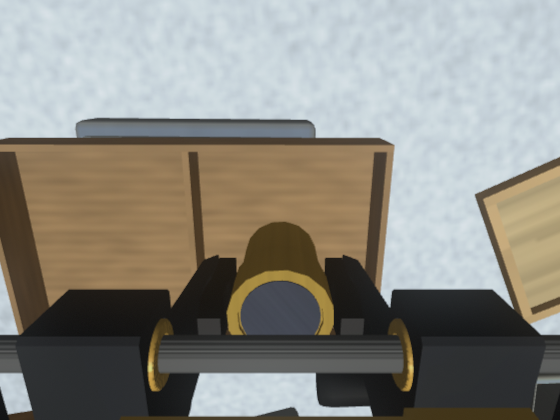

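Emit:
jog_arm:
  rows:
    - {"gripper": 0.3, "tx": -0.001, "ty": 0.001, "tz": -0.004, "yaw": 0}
    - {"gripper": 0.3, "tx": -0.001, "ty": 0.001, "tz": -0.007, "yaw": 0}
    - {"gripper": 0.3, "tx": -0.001, "ty": 0.001, "tz": -0.008, "yaw": 0}
    - {"gripper": 0.3, "tx": -0.001, "ty": 0.001, "tz": -0.009, "yaw": 0}
    - {"gripper": 0.3, "tx": -0.001, "ty": 0.001, "tz": -0.009, "yaw": 0}

```text
time_s: 8.55
position: [0.6405, -0.0754, 0.0783]
eef_rot: [[-0.994, 0.113, 0.0], [0.113, 0.994, -0.0], [-0.0, 0.0, -1.0]]
force: [-3.2, 0.3, 6.7]
grip_width: 0.448
```

Emit:
jog_arm:
  rows:
    - {"gripper": 0.5, "tx": 0, "ty": 0, "tz": 0, "yaw": 0}
    - {"gripper": 0.58, "tx": 0, "ty": 0, "tz": 0, "yaw": 0}
    - {"gripper": 0.65, "tx": 0, "ty": 0, "tz": 0, "yaw": 0}
    - {"gripper": 0.68, "tx": 0, "ty": 0, "tz": 0.01, "yaw": 0}
    - {"gripper": 0.7, "tx": 0, "ty": 0, "tz": 0.04, "yaw": 0}
    - {"gripper": 0.8, "tx": 0, "ty": 0, "tz": 0.09, "yaw": 0}
    - {"gripper": 1, "tx": 0, "ty": 0, "tz": 0.14, "yaw": 0}
    - {"gripper": 1, "tx": -0.01, "ty": -0.02, "tz": 0.19, "yaw": 0}
    - {"gripper": 1, "tx": -0.05, "ty": -0.04, "tz": 0.215, "yaw": 0}
    - {"gripper": 1, "tx": -0.1, "ty": -0.06, "tz": 0.215, "yaw": 0.12}
    - {"gripper": 1, "tx": -0.15, "ty": -0.07, "tz": 0.215, "yaw": 0.24}
    - {"gripper": 1, "tx": -0.19, "ty": -0.075, "tz": 0.215, "yaw": 0.36}
    - {"gripper": 1, "tx": -0.19, "ty": -0.075, "tz": 0.215, "yaw": 0.36}
    - {"gripper": 1, "tx": -0.19, "ty": -0.075, "tz": 0.215, "yaw": 0.36}

```text
time_s: 10.3
position: [0.4509, -0.1505, 0.2926]
eef_rot: [[-0.97, -0.243, 0.002], [-0.243, 0.97, -0.0], [-0.002, -0.001, -1.0]]
force: [-0.6, 0.0, 0.2]
grip_width: 1.0
```

```bash
python3 - <<'E'
from h import *
m,im=shot('wrist','w5')
for q,z in (('brass_spindle',.102),('backplate',.01),('bulb',.02),('round_tray',.01)): meas(m,q,z)
for q,z,i in (('round_tray',.01,0),('brass_spindle',.102,0),):
    r=regions_of('wrist',q)
    if r:print(q,cv2.fitEllipse(cnt(r[0]['mask'])))
E
```

```text
t 10.3 tcp [ 0.4509 -0.1505  0.2926] jaw 104.09 grip 88.0 F [-0.6  0.   0.2]
brass_spindle 0.91 [266. 128. 301. 173.] z 0.102 c 0.4218 -0.1563 size 0.0364 0.0331 ang 47.1
backplate 0.86 [248.  85. 312. 197.] z 0.01 c 0.4276 -0.1562 size 0.1196 0.0696 ang 14.9
bulb 0.7 [369. 145. 452. 225.] z 0.02 c 0.4362 -0.0023 size 0.1062 0.0696 ang 61.7
brass_spindle ((282.6153259277344, 150.75428771972656), (36.32720184326172, 42.78227615356445), 177.6629638671875)
```

View pics/w5.png

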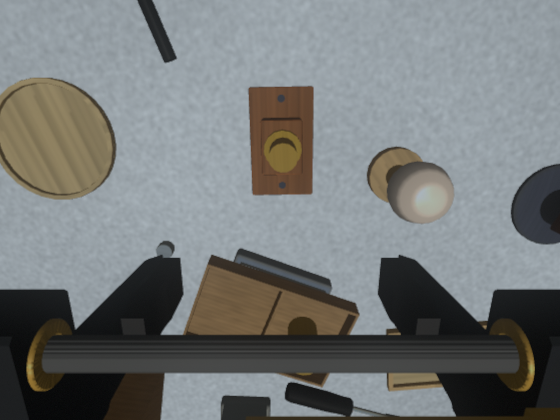

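```bash
python3 - <<'E'
from h import *
im=cv2.imread('pics/w5.png'); cv2.imwrite('pics/w5c.png',cv2.resize(im[70:210,220:460],None,fx=3.3,fy=3.3,interpolation=cv2.INTER_CUBIC))
E
```

```text
(no output)
```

View pics/w5c.png

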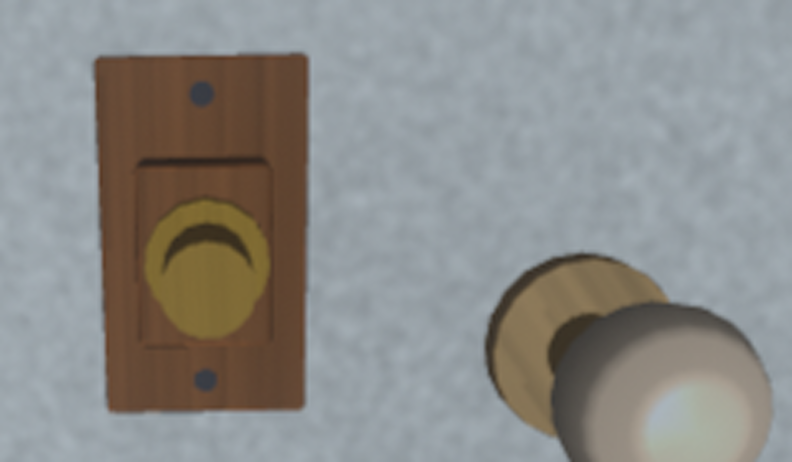

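```bash
python3 - <<'E'
from h import *
m=camera_model('wrist')
print(bp(m,[283,158.5],.102),bp(m,[282.9,148],.056))
s=lambda u,v:[u/3.3+220,v/3.3+70]
a=bp(m,[s(96,58),s(307,54),s(304,408),s(109,411)],.01);print(a,a.mean(0), a-np.roll(a,1,0))
b=bp(m,[s(137,162),s(270,162),s(270,346),s(137,346)],.046);print('blk',b.mean(0))
print('bulb foot', bp(m,[s(570,345)],.01), 'globe',bp(m,[s(662,410)],.082))
E
```

```text
[[ 0.42753594 -0.15451926  0.102     ]] [[ 0.42525186 -0.15484306  0.056     ]]
[[ 0.37843132 -0.20361337  0.01      ]
 [ 0.36054859 -0.13793648  0.01      ]
 [ 0.47479661 -0.1067788   0.01      ]
 [ 0.49271095 -0.17312246  0.01      ]] [ 0.42662187 -0.15536278  0.01      ] [[-0.11427963 -0.03049091  0.        ]
 [-0.01788273  0.06567689  0.        ]
 [ 0.11424802  0.03115768  0.        ]
 [ 0.01791435 -0.06634366  0.        ]]
blk [ 0.42660942 -0.15571788  0.046     ]
bulb foot [[ 0.43037912 -0.02354906  0.01      ]] globe [[ 0.43202537 -0.01708103  0.082     ]]
```

Emit:
jog_arm:
  rows:
    - {"gripper": 1, "tx": -0.012, "ty": -0.002, "tz": -0.02, "yaw": 0}
    - {"gripper": 1, "tx": -0.024, "ty": -0.0042, "tz": -0.05, "yaw": 0}
    - {"gripper": 1, "tx": -0.024, "ty": -0.0042, "tz": -0.09, "yaw": 0}
    - {"gripper": 1, "tx": -0.024, "ty": -0.0042, "tz": -0.13, "yaw": 0}
    - {"gripper": 0.9, "tx": -0.024, "ty": -0.0042, "tz": -0.16, "yaw": 0}
    - {"gripper": 0.8, "tx": -0.024, "ty": -0.0042, "tz": -0.185, "yaw": 0}
    - {"gripper": 0.7, "tx": -0.024, "ty": -0.0042, "tz": -0.197, "yaw": 0}
    - {"gripper": 0.6, "tx": -0.024, "ty": -0.0042, "tz": -0.2015, "yaw": 0}
    - {"gripper": 0.5, "tx": -0.024, "ty": -0.0042, "tz": -0.2015, "yaw": 0}
    - {"gripper": 0.4, "tx": -0.024, "ty": -0.0042, "tz": -0.2015, "yaw": 0}
    - {"gripper": 0.3, "tx": -0.024, "ty": -0.0042, "tz": -0.2015, "yaw": 0}
    - {"gripper": 0.2, "tx": -0.024, "ty": -0.0042, "tz": -0.2015, "yaw": 0}
    - {"gripper": 0.2, "tx": -0.024, "ty": -0.0042, "tz": -0.2015, "yaw": 0}
    - {"gripper": 0.2, "tx": -0.024, "ty": -0.0042, "tz": -0.2015, "yaw": 0}

```text
time_s: 12.4
position: [0.4267, -0.1546, 0.0909]
eef_rot: [[-0.97, -0.245, 0.001], [-0.245, 0.97, -0.0], [-0.001, -0.0, -1.0]]
force: [-1.6, 0.6, 5.5]
grip_width: 0.284
```

```bash
python3 - <<'E'
from h import *
m,im=shot('wrist','w6')
E
```

```text
t 12.4 tcp [ 0.4267 -0.1546  0.0909] jaw 104.16 grip 25.0 F [-1.6  0.6  5.5]
```

View pics/w6.png

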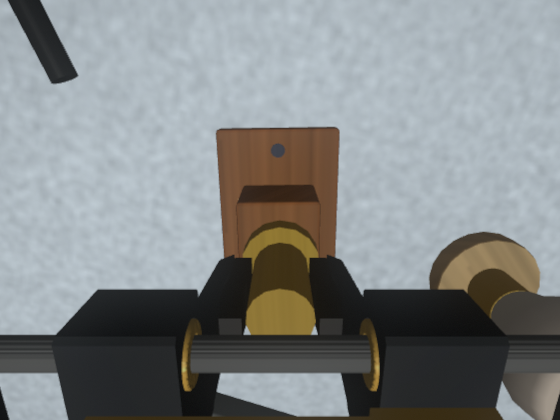

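Emit:
jog_arm:
  rows:
    - {"gripper": 0.2, "tx": 0, "ty": 0, "tz": 0.01, "yaw": 0}
    - {"gripper": 0.2, "tx": 0, "ty": 0, "tz": 0.04, "yaw": 0}
    - {"gripper": 0.2, "tx": 0, "ty": 0, "tz": 0.085, "yaw": 0}
    - {"gripper": 0.2, "tx": 0, "ty": 0, "tz": 0.13, "yaw": 0}
    - {"gripper": 0.2, "tx": 0.01, "ty": 0, "tz": 0.17, "yaw": -0.05}
    - {"gripper": 0.2, "tx": 0.04, "ty": -0.002, "tz": 0.19, "yaw": -0.15}
    - {"gripper": 0.2, "tx": 0.08, "ty": -0.004, "tz": 0.2, "yaw": -0.25}
    - {"gripper": 0.2, "tx": 0.12, "ty": -0.006, "tz": 0.2, "yaw": -0.358}
    - {"gripper": 0.2, "tx": 0.16, "ty": -0.008, "tz": 0.2, "yaw": -0.358}
    - {"gripper": 0.2, "tx": 0.19, "ty": -0.01, "tz": 0.2, "yaw": -0.358}
    - {"gripper": 0.2, "tx": 0.204, "ty": -0.01, "tz": 0.2, "yaw": -0.358}
    - {"gripper": 0.2, "tx": 0.204, "ty": -0.01, "tz": 0.2, "yaw": -0.358}
    - {"gripper": 0.2, "tx": 0.204, "ty": -0.01, "tz": 0.2, "yaw": -0.358}

```text
time_s: 14.08
position: [0.6291, -0.1645, 0.29]
eef_rot: [[-0.994, 0.111, -0.001], [0.111, 0.994, 0.0], [0.001, -0.0, -1.0]]
force: [-1.1, -0.4, -1.7]
grip_width: 0.284
```

```bash
python3 - <<'E'
from h import *
m,im=shot('wrist','w7')
meas(m,'carton',.055)
E
```

```text
t 14.07 tcp [ 0.6291 -0.1645  0.29  ] jaw 83.65 grip 25.0 F [-1.1 -0.4 -1.7]
carton 0.91 [237. 118. 423. 228.] z 0.055 c 0.6358 -0.1197 size 0.1847 0.1147 ang 83.4
carton 0.49 [242.   0. 321.  37.] z 0.055 c 0.4884 -0.1485 size 0.0674 0.0290 ang 83.7
```

View pics/w7.png

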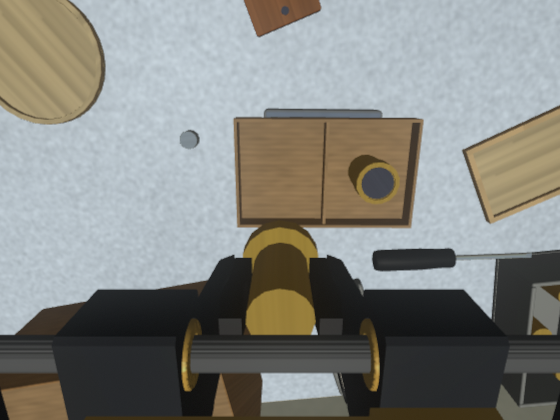

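Emit:
jog_arm:
  rows:
    - {"gripper": 0.2, "tx": 0.001, "ty": 0, "tz": -0.03, "yaw": 0}
    - {"gripper": 0.2, "tx": 0.001, "ty": 0, "tz": -0.08, "yaw": 0}
    - {"gripper": 0.2, "tx": 0.001, "ty": 0, "tz": -0.125, "yaw": 0}
    - {"gripper": 0.2, "tx": 0.001, "ty": 0, "tz": -0.16, "yaw": 0}
    - {"gripper": 0.2, "tx": 0.001, "ty": 0, "tz": -0.185, "yaw": 0}
    - {"gripper": 0.2, "tx": 0.001, "ty": 0, "tz": -0.2, "yaw": 0}
    - {"gripper": 0.2, "tx": 0.001, "ty": 0, "tz": -0.205, "yaw": 0}
    - {"gripper": 0.2, "tx": 0.001, "ty": 0, "tz": -0.208, "yaw": 0}
    - {"gripper": 0.2, "tx": 0.001, "ty": 0, "tz": -0.21, "yaw": 0}
    - {"gripper": 0.2, "tx": 0.001, "ty": 0, "tz": -0.2115, "yaw": 0}
    - {"gripper": 0.2, "tx": 0.001, "ty": 0, "tz": -0.2115, "yaw": 0}

```text
time_s: 15.55
position: [0.6314, -0.1646, 0.079]
eef_rot: [[-0.994, 0.111, 0.0], [0.111, 0.994, -0.0], [-0.0, -0.0, -1.0]]
force: [-0.3, 0.0, -2.2]
grip_width: 0.287
```

```bash
python3 - <<'E'
from h import *
m,im=shot('wrist','w8')
E
```

```text
t 15.55 tcp [ 0.6314 -0.1646  0.079 ] jaw 83.65 grip 25.2 F [-0.3  0.  -2.2]
```

View pics/w8.png

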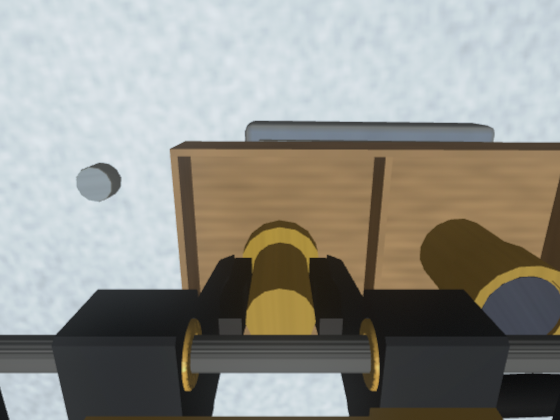

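Slightly above the floor; lower the last millimetre and check the force.

Emit:
jog_arm:
  rows:
    - {"gripper": 0.2, "tx": 0, "ty": 0, "tz": -0.001, "yaw": 0}
    - {"gripper": 0.2, "tx": 0, "ty": 0, "tz": -0.0015, "yaw": 0}
    - {"gripper": 0.2, "tx": 0, "ty": 0, "tz": -0.0015, "yaw": 0}

```text
time_s: 15.98
position: [0.6315, -0.1646, 0.078]
eef_rot: [[-0.994, 0.111, 0.001], [0.111, 0.994, -0.0], [-0.001, -0.0, -1.0]]
force: [-2.2, 0.3, 4.0]
grip_width: 0.287
```

Emit:
jog_arm:
  rows:
    - {"gripper": 0.36, "tx": 0, "ty": 0, "tz": 0, "yaw": 0}
    - {"gripper": 0.45, "tx": 0, "ty": 0, "tz": 0, "yaw": 0}
    - {"gripper": 0.55, "tx": 0, "ty": 0, "tz": 0, "yaw": 0}
    - {"gripper": 0.6, "tx": 0, "ty": 0, "tz": 0.01, "yaw": 0}
    - {"gripper": 0.6, "tx": 0, "ty": 0, "tz": 0.04, "yaw": 0}
    - {"gripper": 0.7, "tx": 0, "ty": 0, "tz": 0.09, "yaw": 0}
    - {"gripper": 1, "tx": 0, "ty": 0, "tz": 0.14, "yaw": 0}
    - {"gripper": 1, "tx": -0.015, "ty": 0.025, "tz": 0.18, "yaw": 0}
    - {"gripper": 1, "tx": -0.042, "ty": 0.065, "tz": 0.2, "yaw": 0}
    - {"gripper": 1, "tx": -0.07, "ty": 0.11, "tz": 0.2, "yaw": -0.05}
    - {"gripper": 1, "tx": -0.098, "ty": 0.155, "tz": 0.2, "yaw": -0.098}
    - {"gripper": 1, "tx": -0.126, "ty": 0.2, "tz": 0.2, "yaw": -0.098}
    - {"gripper": 1, "tx": -0.154, "ty": 0.245, "tz": 0.2, "yaw": -0.098}
    - {"gripper": 1, "tx": -0.182, "ty": 0.29, "tz": 0.2, "yaw": -0.098}
    - {"gripper": 1, "tx": -0.206, "ty": 0.33, "tz": 0.2, "yaw": -0.098}
    - {"gripper": 1, "tx": -0.214, "ty": 0.3425, "tz": 0.2, "yaw": -0.098}
    - {"gripper": 1, "tx": -0.214, "ty": 0.3425, "tz": 0.2, "yaw": -0.098}
    - {"gripper": 1, "tx": -0.214, "ty": 0.3425, "tz": 0.2, "yaw": -0.098}

```text
time_s: 18.23
position: [0.418, 0.1771, 0.2774]
eef_rot: [[-0.978, 0.208, 0.001], [0.208, 0.978, -0.001], [-0.001, -0.0, -1.0]]
force: [0.5, 0.1, 0.1]
grip_width: 1.001
```

```bash
python3 - <<'E'
from h import *
m,im=shot('wrist','w9')
im2=im[:,:,::-1]; cv2.imwrite('pics/w9c.png',cv2.resize(im2[100:240,200:360],None,fx=4,fy=4,interpolation=cv2.INTER_CUBIC))
meas(m,'block',.086); meas(m,'canopy',.009)
snapshot('top'); m=camera_model('top')
meas(m,'carton',.055,'top'); meas(m,'brass_spindle',.089,'top'); meas(m,'brass_cup',.089,'top')
E
```

```text
t 18.23 tcp [0.418  0.1771 0.2774] jaw 77.99 grip 88.1 F [0.5 0.1 0.1]
block 0.88 [254. 153. 316. 214.] z 0.086 c 0.4169 0.1791 size 0.0537 0.0592 ang 80.1
canopy 0.87 [237. 119. 328. 198.] z 0.009 c 0.4118 0.1789 size 0.0984 0.0822 ang 80.8
canopy 0.75 [295.   1. 398.  76.] z 0.009 c 0.3060 0.2654 size 0.0984 0.0690 ang 78.0
canopy 0.61 [471. 296. 493. 329.] z 0.009 c 0.6514 0.3829 size 0.0211 0.0406 ang 78.1
carton 0.89 [290. 138. 359. 188.] z 0.055 c 0.6339 -0.1200 size 0.1862 0.1162 ang 83.7
brass_spindle 0.75 [333. 159. 346. 173.] z 0.089 c 0.6241 -0.1595 size 0.0402 0.0343 ang 0.6
brass_cup 0.63 [301. 154. 317. 174.] z 0.089 c 0.6358 -0.0762 size 0.0455 0.0370 ang 0.9
```

View pics/w9c.png

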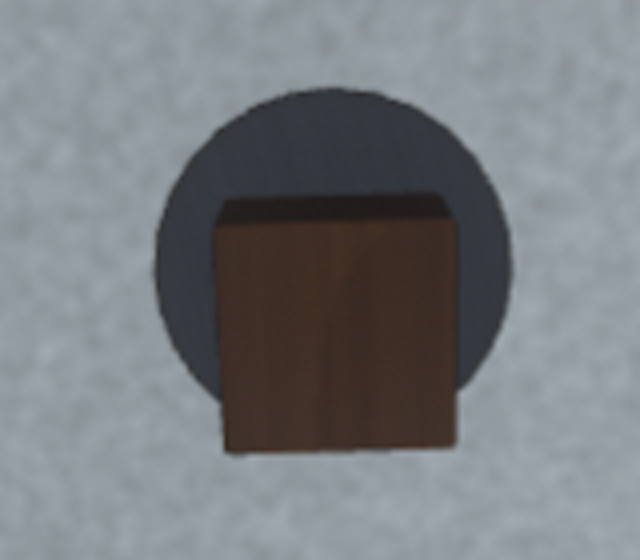

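```bash
python3 - <<'E'
from h import *
m=camera_model('wrist')
a=bp(m,np.array([[214,222],[457,218],[455,447],[226,453]])/4+[200,100],.086)
d=a[1]-a[0]; e=a[2]-a[3]
print(a.mean(0),np.degrees(np.arctan2(d[1],d[0])),np.degrees(np.arctan2(e[1],e[0])))
print('canopy',bp(m,np.array([[333,264]])/4+[200,100],.009))
E
```

```text
[0.41886831 0.17961441 0.086     ] 78.93070058250703 79.56578815413413
canopy [[0.41734819 0.17942968 0.009     ]]
```

Emit:
jog_arm:
  rows:
    - {"gripper": 1, "tx": 0.001, "ty": 0.0025, "tz": -0.03, "yaw": 0.02}
    - {"gripper": 1, "tx": 0.001, "ty": 0.0025, "tz": -0.08, "yaw": 0.02}
    - {"gripper": 1, "tx": 0.001, "ty": 0.0025, "tz": -0.125, "yaw": 0.02}
    - {"gripper": 1, "tx": 0.001, "ty": 0.0025, "tz": -0.16, "yaw": 0.02}
    - {"gripper": 1, "tx": 0.001, "ty": 0.0025, "tz": -0.185, "yaw": 0.02}
    - {"gripper": 0.9, "tx": 0.001, "ty": 0.0025, "tz": -0.197, "yaw": 0.02}
    - {"gripper": 0.8, "tx": 0.001, "ty": 0.0025, "tz": -0.201, "yaw": 0.02}
    - {"gripper": 0.7, "tx": 0.001, "ty": 0.0025, "tz": -0.201, "yaw": 0.02}
    - {"gripper": 0.6, "tx": 0.001, "ty": 0.0025, "tz": -0.201, "yaw": 0.02}
    - {"gripper": 0.5, "tx": 0.001, "ty": 0.0025, "tz": -0.201, "yaw": 0.02}
    - {"gripper": 0.5, "tx": 0.001, "ty": 0.0025, "tz": -0.201, "yaw": 0.02}
    - {"gripper": 0.5, "tx": 0.001, "ty": 0.0025, "tz": -0.201, "yaw": 0.02}
  force: 20

```text
time_s: 20.08
position: [0.4191, 0.1807, 0.0773]
eef_rot: [[-0.982, 0.188, 0.002], [0.188, 0.982, 0.001], [-0.002, 0.001, -1.0]]
force: [-0.7, -0.2, 5.5]
grip_width: 0.611
```

```bash
python3 - <<'E'
from h import *
m,im=shot('wrist','w10')
E
```

```text
t 20.07 tcp [0.4191 0.1807 0.0773] jaw 79.19 grip 53.8 F [-0.7 -0.2  5.5]
```

View pics/w10.png

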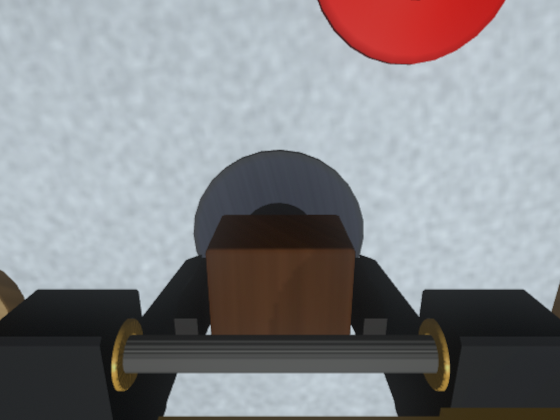

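Emit:
jog_arm:
  rows:
    - {"gripper": 0.5, "tx": 0, "ty": 0, "tz": 0.01, "yaw": 0}
    - {"gripper": 0.5, "tx": 0, "ty": 0, "tz": 0.04, "yaw": 0}
    - {"gripper": 0.5, "tx": 0, "ty": 0, "tz": 0.08, "yaw": 0}
    - {"gripper": 0.5, "tx": 0.01, "ty": 0.02, "tz": 0.12, "yaw": -0.01}
    - {"gripper": 0.5, "tx": 0.025, "ty": 0.06, "tz": 0.16, "yaw": -0.02}
    - {"gripper": 0.5, "tx": 0.042, "ty": 0.1, "tz": 0.18, "yaw": -0.02}
    - {"gripper": 0.5, "tx": 0.06, "ty": 0.145, "tz": 0.18, "yaw": -0.02}
    - {"gripper": 0.5, "tx": 0.075, "ty": 0.185, "tz": 0.18, "yaw": -0.02}
    - {"gripper": 0.5, "tx": 0.0855, "ty": 0.205, "tz": 0.18, "yaw": -0.02}
    - {"gripper": 0.5, "tx": 0.0855, "ty": 0.205, "tz": 0.18, "yaw": -0.02}
    - {"gripper": 0.5, "tx": 0.0855, "ty": 0.205, "tz": 0.18, "yaw": -0.02}

```text
time_s: 21.5
position: [0.5031, 0.3846, 0.2558]
eef_rot: [[-0.978, 0.207, -0.001], [0.207, 0.978, -0.001], [0.001, -0.001, -1.0]]
force: [-0.1, 0.1, -1.0]
grip_width: 0.61
```

```bash
python3 - <<'E'
from h import *
m,im=shot('wrist','w11')
meas(m,'square_tray',.01)
E
```

```text
t 21.5 tcp [0.5031 0.3846 0.2558] jaw 78.04 grip 53.7 F [-0.1  0.1 -1. ]
square_tray 0.89 [242. 130. 330. 213.] z 0.01 c 0.5058 0.3866 size 0.0893 0.0896 ang 77.2
```

View pics/w11.png

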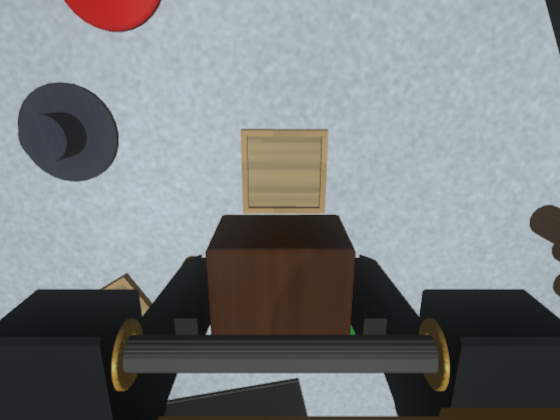

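Emit:
jog_arm:
  rows:
    - {"gripper": 0.5, "tx": 0.002, "ty": 0.0015, "tz": -0.04, "yaw": -0.005}
    - {"gripper": 0.5, "tx": 0.002, "ty": 0.0015, "tz": -0.09, "yaw": -0.005}
    - {"gripper": 0.5, "tx": 0.002, "ty": 0.0015, "tz": -0.14, "yaw": -0.005}
    - {"gripper": 0.5, "tx": 0.002, "ty": 0.0015, "tz": -0.175, "yaw": -0.005}
    - {"gripper": 0.5, "tx": 0.002, "ty": 0.0015, "tz": -0.2, "yaw": -0.005}
    - {"gripper": 0.5, "tx": 0.002, "ty": 0.0015, "tz": -0.212, "yaw": -0.005}
    - {"gripper": 0.5, "tx": 0.002, "ty": 0.0015, "tz": -0.217, "yaw": -0.005}
    - {"gripper": 0.5, "tx": 0.002, "ty": 0.0015, "tz": -0.219, "yaw": -0.005}
    - {"gripper": 0.5, "tx": 0.002, "ty": 0.0015, "tz": -0.22, "yaw": -0.005}
    - {"gripper": 0.5, "tx": 0.002, "ty": 0.0015, "tz": -0.22, "yaw": -0.005}

```text
time_s: 22.85
position: [0.5062, 0.3873, 0.0371]
eef_rot: [[-0.977, 0.212, 0.001], [0.212, 0.977, 0.001], [-0.001, 0.001, -1.0]]
force: [-0.4, 0.2, -1.5]
grip_width: 0.607
```

```bash
python3 - <<'E'
from h import *
m,im=shot('wrist','w12')
E
```

```text
t 22.85 tcp [0.5062 0.3873 0.0371] jaw 77.75 grip 53.4 F [-0.4  0.2 -1.5]
```

View pics/w12.png

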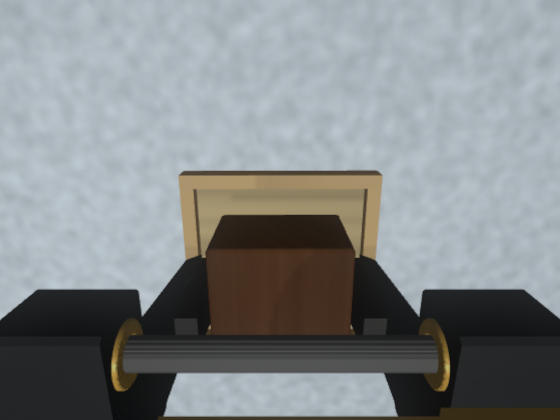

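Emit:
jog_arm:
  rows:
    - {"gripper": 0.5, "tx": 0, "ty": 0, "tz": -0.001, "yaw": 0}
    - {"gripper": 0.5, "tx": 0, "ty": 0, "tz": -0.002, "yaw": 0}
    - {"gripper": 0.5, "tx": 0, "ty": 0, "tz": -0.002, "yaw": 0}

```text
time_s: 23.28
position: [0.5059, 0.3871, 0.0353]
eef_rot: [[-0.977, 0.212, 0.0], [0.212, 0.977, 0.0], [-0.0, 0.0, -1.0]]
force: [-2.8, -2.1, 5.6]
grip_width: 0.611
```

Emit:
jog_arm:
  rows:
    - {"gripper": 0.68, "tx": 0, "ty": 0, "tz": 0, "yaw": 0}
    - {"gripper": 0.78, "tx": 0, "ty": 0, "tz": 0, "yaw": 0}
    - {"gripper": 0.85, "tx": 0, "ty": 0, "tz": 0, "yaw": 0}
    - {"gripper": 0.9, "tx": 0, "ty": 0, "tz": 0.01, "yaw": 0}
    - {"gripper": 1, "tx": 0, "ty": 0, "tz": 0.05, "yaw": 0}
    - {"gripper": 1, "tx": 0, "ty": 0, "tz": 0.1, "yaw": 0}
    - {"gripper": 1, "tx": -0.01, "ty": -0.02, "tz": 0.15, "yaw": 0}
    - {"gripper": 1, "tx": -0.03, "ty": -0.06, "tz": 0.19, "yaw": 0}
    - {"gripper": 1, "tx": -0.05, "ty": -0.11, "tz": 0.2, "yaw": 0}
    - {"gripper": 1, "tx": -0.068, "ty": -0.16, "tz": 0.2, "yaw": 0}
    - {"gripper": 1, "tx": -0.082, "ty": -0.195, "tz": 0.2, "yaw": 0}
    - {"gripper": 1, "tx": -0.0885, "ty": -0.2075, "tz": 0.2, "yaw": 0}
    - {"gripper": 1, "tx": -0.0885, "ty": -0.2075, "tz": 0.2, "yaw": 0}
    - {"gripper": 1, "tx": -0.0885, "ty": -0.2075, "tz": 0.2, "yaw": 0}

```text
time_s: 25.02
position: [0.4179, 0.1803, 0.2346]
eef_rot: [[-0.977, 0.212, 0.001], [0.212, 0.977, 0.001], [-0.001, 0.001, -1.0]]
force: [0.5, -0.4, 0.4]
grip_width: 1.001
```

```bash
python3 - <<'E'
from h import *
m,im=shot('wrist','w13')
meas(m,'canopy',.009);meas(m,'block',.044)
for r in regions_of('wrist','canopy')[:2]:
    c=cnt(r['mask']); W=bp(m,c,.009)[:,:2].astype(np.float32); print(cv2.minEnclosingCircle(W),cv2.fitEllipse(W))
E
```

```text
t 25.02 tcp [0.4179 0.1803 0.2346] jaw 77.78 grip 88.1 F [ 0.5 -0.4  0.4]
canopy 0.83 [229. 126. 331. 225.] z 0.009 c 0.4195 0.1786 size 0.0993 0.0986 ang 50.7
canopy 0.67 [289.   2. 409.  74.] z 0.009 c 0.3100 0.2643 size 0.0985 0.0607 ang 77.8
block 0.77 [463. 195. 552. 257.] z 0.044 c 0.5000 0.3768 size 0.0753 0.0633 ang 77.8
((0.42001572251319885, 0.17865005135536194), 0.050795868039131165) ((0.41986459493637085, 0.17844800651073456), (0.09833674132823944, 0.09943114221096039), 104.30184173583984)
((0.2943372428417206, 0.2683635354042053), 0.050121910870075226) ((0.30609747767448425, 0.2650958299636841), (0.06507426500320435, 0.10550829768180847), 168.65255737304688)
```

View pics/w13.png

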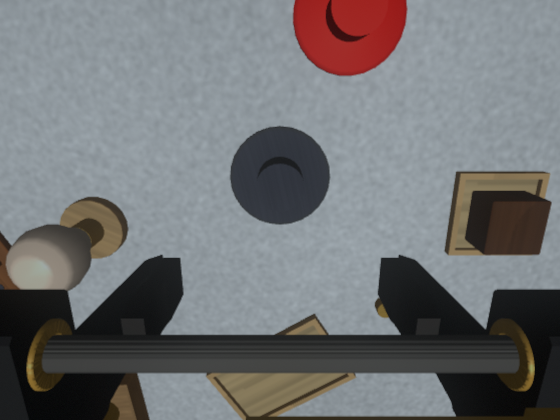

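Emit:
jog_arm:
  rows:
    - {"gripper": 1, "tx": 0.002, "ty": -0.0018, "tz": -0.03, "yaw": 0}
    - {"gripper": 1, "tx": 0.002, "ty": -0.0018, "tz": -0.08, "yaw": 0}
    - {"gripper": 1, "tx": 0.002, "ty": -0.0018, "tz": -0.125, "yaw": 0}
    - {"gripper": 1, "tx": 0.002, "ty": -0.0018, "tz": -0.16, "yaw": 0}
    - {"gripper": 0.9, "tx": 0.002, "ty": -0.0018, "tz": -0.185, "yaw": 0}
    - {"gripper": 0.8, "tx": 0.002, "ty": -0.0018, "tz": -0.196, "yaw": 0}
    - {"gripper": 0.7, "tx": 0.002, "ty": -0.0018, "tz": -0.199, "yaw": 0}
    - {"gripper": 0.6, "tx": 0.002, "ty": -0.0018, "tz": -0.199, "yaw": 0}
    - {"gripper": 0.5, "tx": 0.002, "ty": -0.0018, "tz": -0.199, "yaw": 0}
    - {"gripper": 0.4, "tx": 0.002, "ty": -0.0018, "tz": -0.199, "yaw": 0}
    - {"gripper": 0.4, "tx": 0.002, "ty": -0.0018, "tz": -0.199, "yaw": 0}
    - {"gripper": 0.4, "tx": 0.002, "ty": -0.0018, "tz": -0.199, "yaw": 0}
  force: 40

```text
time_s: 26.72
position: [0.4203, 0.1781, 0.0363]
eef_rot: [[-0.977, 0.212, 0.002], [0.212, 0.977, 0.001], [-0.002, 0.001, -1.0]]
force: [-0.7, 1.6, 5.8]
grip_width: 0.487
```

```bash
python3 - <<'E'
from h import *
m,im=shot('wrist','w14')
E
```

```text
t 26.73 tcp [0.4203 0.1781 0.0363] jaw 77.74 grip 42.8 F [-0.7  1.6  5.8]
```

View pics/w14.png

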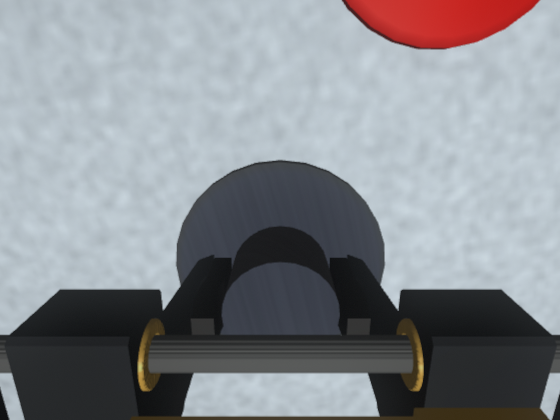

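Emit:
jog_arm:
  rows:
    - {"gripper": 0.4, "tx": 0, "ty": 0, "tz": 0.01, "yaw": 0}
    - {"gripper": 0.4, "tx": 0, "ty": 0, "tz": 0.04, "yaw": 0}
    - {"gripper": 0.4, "tx": 0, "ty": 0, "tz": 0.085, "yaw": 0}
    - {"gripper": 0.4, "tx": 0, "ty": 0, "tz": 0.13, "yaw": 0}
    - {"gripper": 0.4, "tx": 0, "ty": 0, "tz": 0.17, "yaw": 0}
    - {"gripper": 0.4, "tx": 0.005, "ty": -0.01, "tz": 0.21, "yaw": 0}
    - {"gripper": 0.4, "tx": 0.01, "ty": -0.04, "tz": 0.235, "yaw": 0}
    - {"gripper": 0.4, "tx": 0.016, "ty": -0.08, "tz": 0.235, "yaw": 0}
    - {"gripper": 0.4, "tx": 0.022, "ty": -0.13, "tz": 0.235, "yaw": 0}
    - {"gripper": 0.4, "tx": 0.028, "ty": -0.18, "tz": 0.235, "yaw": 0}
    - {"gripper": 0.4, "tx": 0.034, "ty": -0.23, "tz": 0.235, "yaw": 0}
    - {"gripper": 0.4, "tx": 0.04, "ty": -0.28, "tz": 0.235, "yaw": 0}
    - {"gripper": 0.4, "tx": 0.046, "ty": -0.33, "tz": 0.235, "yaw": 0}
    - {"gripper": 0.4, "tx": 0.052, "ty": -0.38, "tz": 0.235, "yaw": 0}
    - {"gripper": 0.4, "tx": 0.058, "ty": -0.43, "tz": 0.235, "yaw": 0}
    - {"gripper": 0.4, "tx": 0.064, "ty": -0.48, "tz": 0.235, "yaw": 0}
    - {"gripper": 0.4, "tx": 0.07, "ty": -0.53, "tz": 0.235, "yaw": 0}
    - {"gripper": 0.4, "tx": 0.07, "ty": -0.565, "tz": 0.235, "yaw": 0}
    - {"gripper": 0.4, "tx": 0.07, "ty": -0.582, "tz": 0.235, "yaw": 0}
    - {"gripper": 0.4, "tx": 0.07, "ty": -0.582, "tz": 0.235, "yaw": 0}

```text
time_s: 29.28
position: [0.4885, -0.4044, 0.2692]
eef_rot: [[-0.977, 0.213, -0.002], [0.213, 0.977, 0.002], [0.002, 0.001, -1.0]]
force: [-0.1, 0.3, -3.7]
grip_width: 0.49
```

Emit:
jog_arm:
  rows:
    - {"gripper": 0.4, "tx": 0, "ty": 0, "tz": 0, "yaw": 0}

```text
time_s: 29.4
position: [0.489, -0.4029, 0.2699]
eef_rot: [[-0.977, 0.212, -0.001], [0.212, 0.977, 0.001], [0.001, 0.001, -1.0]]
force: [0.0, 0.3, -3.7]
grip_width: 0.492
```

```bash
python3 - <<'E'
from h import *
m,im=shot('wrist','w15')
meas(m,'round_tray',.01)
for r in regions_of('wrist','round_tray')[:2]:
    c=cnt(r['mask']); W=bp(m,c,.01)[:,:2].astype(np.float32); print(cv2.minEnclosingCircle(W))
E
```

```text
t 29.4 tcp [ 0.489  -0.4029  0.2699] jaw 77.79 grip 43.3 F [ 0.   0.3 -3.7]
round_tray 0.62 [215. 104. 343. 180.] z 0.01 c 0.4607 -0.4002 size 0.1354 0.0769 ang 78.3
((0.48799675703048706, -0.4060826003551483), 0.06808288395404816)
```

View pics/w15.png

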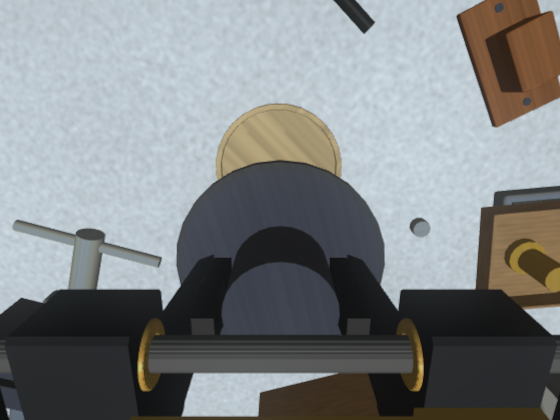

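```bash
python3 - <<'E'
from h import *
from scipy.optimize import least_squares
m=camera_model('wrist')
r=regions_of('wrist','round_tray')[0]; c=cnt(r['mask'])
c=c[c[:,1]<158]; W=bp(m,c,.01)[:,:2]
s=least_squares(lambda p:np.hypot(*(W-p).T)-.068,[.49,-.404],loss='soft_l1',f_scale=.001); print(s.x,np.abs(s.fun).max(),len(W))
E
```

```text
[ 0.49022779 -0.40644631] 0.0013381195806957957 161
```

Emit:
jog_arm:
  rows:
    - {"gripper": 0.4, "tx": 0.0005, "ty": -0.003, "tz": -0.03, "yaw": 0}
    - {"gripper": 0.4, "tx": 0.0005, "ty": -0.003, "tz": -0.08, "yaw": 0}
    - {"gripper": 0.4, "tx": 0.0005, "ty": -0.003, "tz": -0.13, "yaw": 0}
    - {"gripper": 0.4, "tx": 0.0005, "ty": -0.003, "tz": -0.17, "yaw": 0}
    - {"gripper": 0.4, "tx": 0.0005, "ty": -0.003, "tz": -0.2, "yaw": 0}
    - {"gripper": 0.4, "tx": 0.0005, "ty": -0.003, "tz": -0.215, "yaw": 0}
    - {"gripper": 0.4, "tx": 0.0005, "ty": -0.003, "tz": -0.22, "yaw": 0}
    - {"gripper": 0.4, "tx": 0.0005, "ty": -0.003, "tz": -0.22, "yaw": 0}
    - {"gripper": 0.4, "tx": 0.0005, "ty": -0.003, "tz": -0.22, "yaw": 0}

```text
time_s: 30.72
position: [0.4907, -0.4082, 0.0519]
eef_rot: [[-0.977, 0.212, 0.002], [0.212, 0.977, -0.002], [-0.003, -0.001, -1.0]]
force: [0.9, -0.0, -3.4]
grip_width: 0.491
```

```bash
python3 - <<'E'
from h import *
m,im=shot('wrist','w16')
E
```

```text
t 30.73 tcp [ 0.4907 -0.4082  0.0519] jaw 77.75 grip 43.2 F [ 0.9 -0.  -3.4]
```

View pics/w16.png

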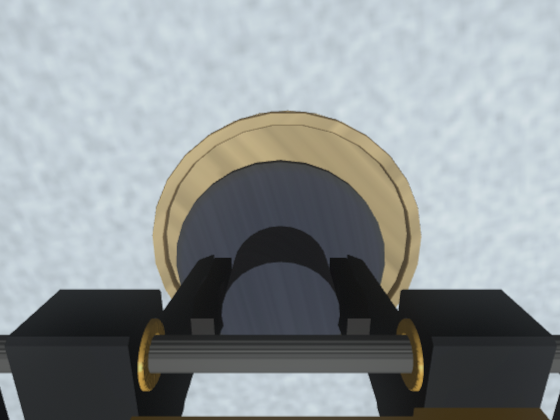

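Emit:
jog_arm:
  rows:
    - {"gripper": 0.4, "tx": 0, "ty": 0.001, "tz": -0.005, "yaw": 0}
    - {"gripper": 0.4, "tx": 0, "ty": 0.001, "tz": -0.008, "yaw": 0}
    - {"gripper": 0.4, "tx": 0, "ty": 0.001, "tz": -0.009, "yaw": 0}
    - {"gripper": 0.4, "tx": 0, "ty": 0.001, "tz": -0.0105, "yaw": 0}
    - {"gripper": 0.4, "tx": 0, "ty": 0.001, "tz": -0.0105, "yaw": 0}

```text
time_s: 31.4
position: [0.4895, -0.4063, 0.0403]
eef_rot: [[-0.977, 0.212, -0.001], [0.212, 0.977, 0.0], [0.001, 0.0, -1.0]]
force: [-2.6, 2.0, 4.0]
grip_width: 0.489
```

Emit:
jog_arm:
  rows:
    - {"gripper": 0.56, "tx": 0, "ty": 0, "tz": 0, "yaw": 0}
    - {"gripper": 0.66, "tx": 0, "ty": 0, "tz": 0, "yaw": 0}
    - {"gripper": 0.75, "tx": 0, "ty": 0, "tz": 0, "yaw": 0}
    - {"gripper": 0.8, "tx": 0, "ty": 0, "tz": 0.01, "yaw": 0}
    - {"gripper": 1, "tx": 0, "ty": 0, "tz": 0.05, "yaw": 0}
    - {"gripper": 1, "tx": 0, "ty": 0, "tz": 0.1, "yaw": 0}
    - {"gripper": 1, "tx": 0, "ty": 0, "tz": 0.15, "yaw": 0}
    - {"gripper": 1, "tx": 0, "ty": 0.01, "tz": 0.19, "yaw": -0.1}
    - {"gripper": 1, "tx": -0.01, "ty": 0.04, "tz": 0.22, "yaw": -0.26}
    - {"gripper": 1, "tx": -0.02, "ty": 0.08, "tz": 0.23, "yaw": -0.42}
    - {"gripper": 1, "tx": -0.03, "ty": 0.12, "tz": 0.23, "yaw": -0.58}
    - {"gripper": 1, "tx": -0.04, "ty": 0.16, "tz": 0.23, "yaw": -0.74}
    - {"gripper": 1, "tx": -0.05, "ty": 0.2, "tz": 0.23, "yaw": -0.9}
    - {"gripper": 1, "tx": -0.06, "ty": 0.235, "tz": 0.23, "yaw": -1.06}
    - {"gripper": 1, "tx": -0.063, "ty": 0.251, "tz": 0.23, "yaw": -1.093}
    - {"gripper": 1, "tx": -0.063, "ty": 0.251, "tz": 0.23, "yaw": -1.093}
    - {"gripper": 1, "tx": -0.063, "ty": 0.251, "tz": 0.23, "yaw": -1.093}

```text
time_s: 33.52
position: [0.427, -0.1559, 0.2703]
eef_rot: [[-0.262, 0.965, 0.001], [0.965, 0.262, -0.001], [-0.001, 0.001, -1.0]]
force: [-0.1, -0.9, 0.4]
grip_width: 0.998
```

```bash
python3 - <<'E'
from h import *
m,im=shot('wrist','w17')
meas(m,'backplate',.01)
E
```

```text
t 33.52 tcp [ 0.427  -0.1559  0.2703] jaw 15.16 grip 87.8 F [-0.1 -0.9  0.4]
backplate 0.9 [223. 130. 338. 203.] z 0.01 c 0.4282 -0.1563 size 0.1213 0.0721 ang 15.2
backplate 0.57 [398.  83. 560. 289.] z 0.01 c 0.6607 -0.1249 size 0.2091 0.1416 ang 83.5
```

View pics/w17.png

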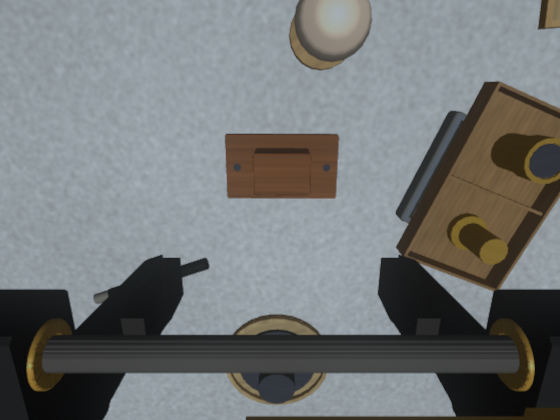

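Emit:
jog_arm:
  rows:
    - {"gripper": 1, "tx": 0.001, "ty": 0, "tz": -0.03, "yaw": 0}
    - {"gripper": 1, "tx": 0.001, "ty": 0, "tz": -0.08, "yaw": 0}
    - {"gripper": 1, "tx": 0.001, "ty": 0, "tz": -0.13, "yaw": 0}
    - {"gripper": 1, "tx": 0.001, "ty": 0, "tz": -0.17, "yaw": 0}
    - {"gripper": 1, "tx": 0.001, "ty": 0, "tz": -0.2, "yaw": 0}
    - {"gripper": 0.95, "tx": 0.001, "ty": 0, "tz": -0.22, "yaw": 0}
    - {"gripper": 0.9, "tx": 0.001, "ty": 0, "tz": -0.231, "yaw": 0}
    - {"gripper": 0.8, "tx": 0.001, "ty": 0, "tz": -0.234, "yaw": 0}
    - {"gripper": 0.7, "tx": 0.001, "ty": 0, "tz": -0.234, "yaw": 0}
    - {"gripper": 0.6, "tx": 0.001, "ty": 0, "tz": -0.234, "yaw": 0}
    - {"gripper": 0.5, "tx": 0.001, "ty": 0, "tz": -0.234, "yaw": 0}
    - {"gripper": 0.5, "tx": 0.001, "ty": 0, "tz": -0.234, "yaw": 0}
    - {"gripper": 0.5, "tx": 0.001, "ty": 0, "tz": -0.234, "yaw": 0}
  force: 30

```text
time_s: 35.25
position: [0.4285, -0.1558, 0.0366]
eef_rot: [[-0.261, 0.965, 0.002], [0.965, 0.261, -0.001], [-0.001, 0.001, -1.0]]
force: [-0.3, -0.2, 6.3]
grip_width: 0.63
```

```bash
python3 - <<'E'
from h import *
m,im=shot('wrist','w18')
E
```

```text
t 35.25 tcp [ 0.4285 -0.1558  0.0366] jaw 15.13 grip 55.4 F [-0.3 -0.2  6.3]
```

View pics/w18.png

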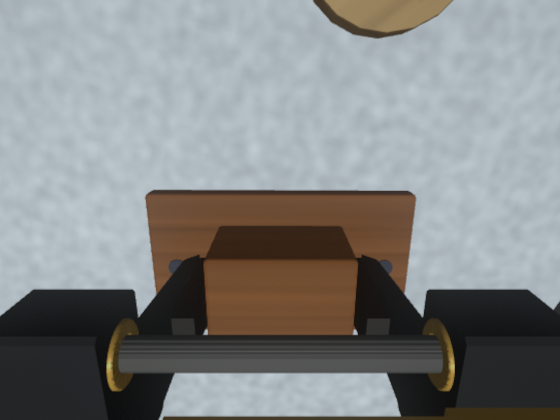

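Emit:
jog_arm:
  rows:
    - {"gripper": 0.5, "tx": 0, "ty": 0, "tz": 0.01, "yaw": 0}
    - {"gripper": 0.5, "tx": 0, "ty": 0, "tz": 0.04, "yaw": 0}
    - {"gripper": 0.5, "tx": 0, "ty": 0, "tz": 0.085, "yaw": 0}
    - {"gripper": 0.5, "tx": 0, "ty": 0, "tz": 0.13, "yaw": 0}
    - {"gripper": 0.5, "tx": 0, "ty": 0, "tz": 0.175, "yaw": 0.1}
    - {"gripper": 0.5, "tx": 0.01, "ty": 0.012, "tz": 0.21, "yaw": 0.25}
    - {"gripper": 0.5, "tx": 0.03, "ty": 0.037, "tz": 0.235, "yaw": 0.4}
    - {"gripper": 0.5, "tx": 0.055, "ty": 0.068, "tz": 0.235, "yaw": 0.56}
    - {"gripper": 0.5, "tx": 0.08, "ty": 0.1, "tz": 0.235, "yaw": 0.72}
    - {"gripper": 0.5, "tx": 0.105, "ty": 0.131, "tz": 0.235, "yaw": 0.88}
    - {"gripper": 0.5, "tx": 0.13, "ty": 0.162, "tz": 0.235, "yaw": 1.04}
    - {"gripper": 0.5, "tx": 0.155, "ty": 0.193, "tz": 0.235, "yaw": 1.2}
    - {"gripper": 0.5, "tx": 0.18, "ty": 0.225, "tz": 0.235, "yaw": 1.36}
    - {"gripper": 0.5, "tx": 0.205, "ty": 0.256, "tz": 0.235, "yaw": 1.5}
    - {"gripper": 0.5, "tx": 0.22, "ty": 0.275, "tz": 0.235, "yaw": 1.6}
    - {"gripper": 0.5, "tx": 0.2275, "ty": 0.284, "tz": 0.235, "yaw": 1.656}
    - {"gripper": 0.5, "tx": 0.2275, "ty": 0.284, "tz": 0.235, "yaw": 1.656}
    - {"gripper": 0.5, "tx": 0.2275, "ty": 0.284, "tz": 0.235, "yaw": 1.656}

```text
time_s: 37.55
position: [0.6545, 0.1282, 0.2703]
eef_rot: [[-0.94, -0.341, -0.001], [-0.341, 0.94, -0.0], [0.001, 0.0, -1.0]]
force: [0.4, 0.7, -1.6]
grip_width: 0.635
```

```bash
python3 - <<'E'
from h import *
m,im=shot('wrist','w19')
meas(m,'long_tray',.01)
m=camera_model('top');snapshot('top');meas(m,'bulb',.08,'top')
E
```

```text
t 37.55 tcp [0.6545 0.1282 0.2703] jaw 109.95 grip 55.9 F [ 0.4  0.7 -1.6]
long_tray 0.9 [207. 123. 350. 192.] z 0.01 c 0.6436 0.1241 size 0.0708 0.1506 ang 19.6
bulb 0.55 [274. 226. 297. 248.] z 0.08 c 0.4305 -0.0205 size 0.0578 0.0551 ang 1.1
```

View pics/w19.png

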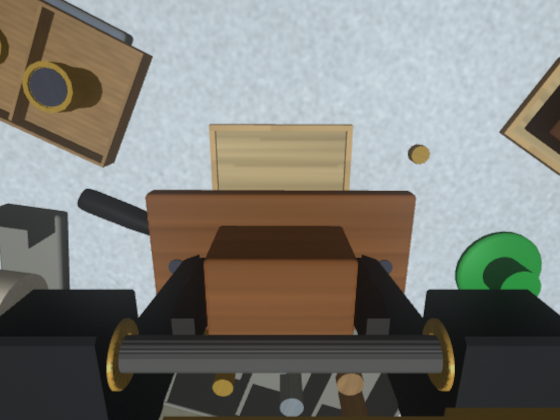

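```bash
python3 - <<'E'
from h import *
m=camera_model('wrist')
a=bp(m,[[209.5,124.5],[352,124.5]],.01)[:,:2]; d=a[1]-a[0]
L=np.hypot(*d); n=np.array([d[1],-d[0]])/L
print(L,np.degrees(np.arctan2(d[1],d[0])),a.mean(0)+.048*n)
E
```

```text
0.14843960222975414 109.96203980862937 [0.65641761 0.12826442]
```

Emit:
jog_arm:
  rows:
    - {"gripper": 0.5, "tx": 0.001, "ty": 0, "tz": -0.03, "yaw": 0}
    - {"gripper": 0.5, "tx": 0.001, "ty": 0, "tz": -0.08, "yaw": 0}
    - {"gripper": 0.5, "tx": 0.001, "ty": 0, "tz": -0.13, "yaw": 0}
    - {"gripper": 0.5, "tx": 0.001, "ty": 0, "tz": -0.17, "yaw": 0}
    - {"gripper": 0.5, "tx": 0.001, "ty": 0, "tz": -0.2, "yaw": 0}
    - {"gripper": 0.5, "tx": 0.001, "ty": 0, "tz": -0.213, "yaw": 0}
    - {"gripper": 0.5, "tx": 0.001, "ty": 0, "tz": -0.216, "yaw": 0}
    - {"gripper": 0.5, "tx": 0.001, "ty": 0, "tz": -0.216, "yaw": 0}
    - {"gripper": 0.5, "tx": 0.001, "ty": 0, "tz": -0.216, "yaw": 0}

```text
time_s: 38.88
position: [0.6575, 0.1288, 0.0566]
eef_rot: [[-0.94, -0.342, 0.003], [-0.342, 0.94, 0.0], [-0.003, -0.001, -1.0]]
force: [0.7, 0.2, -1.4]
grip_width: 0.634
```

```bash
python3 - <<'E'
from h import *
m,im=shot('wrist','w20')
E
```

```text
t 38.88 tcp [0.6575 0.1288 0.0566] jaw 110.01 grip 55.8 F [ 0.7  0.2 -1.4]
```

View pics/w20.png

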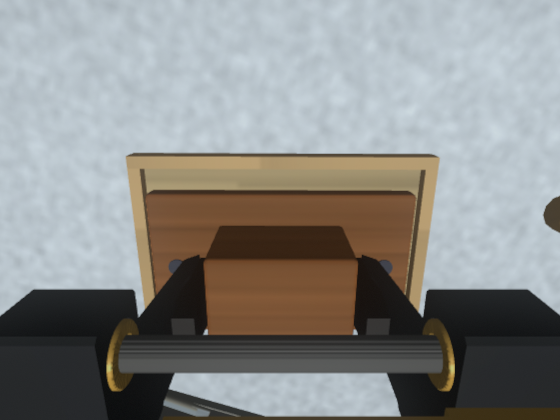

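```bash
python3 - <<'E'
from h import *
m=camera_model('wrist'); o=bot.get_obs();T=o['eef_rot'];p=o['position']
for n,uv,z in (('plate near',[280,191.5],.030),('tray outer',[280,154.5],.010),('tray inner',[280,169],.01),('plateL',[148,200],.030),('plateR',[413,200],.030),('trayL',[128.5,156],.01),('trayR',[437,156],.01)):
    print(n,T.T@(bp(m,uv,z)[0]-p))
E
```

```text
plate near [ 0.03818517 -0.00093477  0.02628934]
tray outer [ 0.05106199 -0.00094944  0.04625491]
tray inner [ 0.04401248 -0.00094906  0.04627381]
plateL [ 0.03428238 -0.05905956  0.0263297 ]
plateR [0.03433215 0.05759521 0.02626957]
trayL [ 0.05031714 -0.0735256   0.04629423]
trayR [0.05036519 0.07421038 0.04621812]
```

Emit:
jog_arm:
  rows:
    - {"gripper": 0.5, "tx": 0.001, "ty": 0, "tz": -0.006, "yaw": 0}
    - {"gripper": 0.5, "tx": 0.001, "ty": 0, "tz": -0.01, "yaw": 0}
    - {"gripper": 0.5, "tx": 0.001, "ty": 0, "tz": -0.0125, "yaw": 0}
    - {"gripper": 0.5, "tx": 0.001, "ty": 0, "tz": -0.0135, "yaw": 0}
    - {"gripper": 0.5, "tx": 0.001, "ty": 0, "tz": -0.0135, "yaw": 0}

```text
time_s: 39.55
position: [0.6572, 0.1286, 0.0411]
eef_rot: [[-0.94, -0.342, -0.0], [-0.342, 0.94, -0.0], [0.0, 0.0, -1.0]]
force: [-0.2, -0.1, -1.9]
grip_width: 0.635
```

Emit:
jog_arm:
  rows:
    - {"gripper": 0.5, "tx": 0, "ty": 0, "tz": -0.001, "yaw": 0}
    - {"gripper": 0.5, "tx": 0, "ty": 0, "tz": -0.001, "yaw": 0}

```text
time_s: 39.8
position: [0.6575, 0.1286, 0.0407]
eef_rot: [[-0.94, -0.342, 0.001], [-0.342, 0.94, 0.0], [-0.001, -0.0, -1.0]]
force: [-1.6, -0.6, 1.6]
grip_width: 0.637
```

Contact felt; release, lift and back off towards a place clear of everything, with a view of the whole.

Emit:
jog_arm:
  rows:
    - {"gripper": 0.7, "tx": 0, "ty": 0, "tz": 0, "yaw": 0}
    - {"gripper": 0.8, "tx": 0, "ty": 0, "tz": 0, "yaw": 0}
    - {"gripper": 0.9, "tx": 0, "ty": 0, "tz": 0, "yaw": 0}
    - {"gripper": 0.95, "tx": 0, "ty": 0, "tz": 0.01, "yaw": 0}
    - {"gripper": 1, "tx": 0, "ty": 0, "tz": 0.05, "yaw": 0}
    - {"gripper": 1, "tx": 0, "ty": 0, "tz": 0.1, "yaw": 0}
    - {"gripper": 1, "tx": -0.01, "ty": 0, "tz": 0.15, "yaw": 0}
    - {"gripper": 1, "tx": -0.03, "ty": 0, "tz": 0.2, "yaw": -0.1}
    - {"gripper": 1, "tx": -0.06, "ty": 0, "tz": 0.25, "yaw": -0.25}
    - {"gripper": 1, "tx": -0.1, "ty": -0.02, "tz": 0.29, "yaw": -0.35}
    - {"gripper": 1, "tx": -0.12, "ty": -0.05, "tz": 0.32, "yaw": -0.35}
    - {"gripper": 1, "tx": -0.14, "ty": -0.09, "tz": 0.32, "yaw": -0.35}
    - {"gripper": 1, "tx": -0.14, "ty": -0.11, "tz": 0.32, "yaw": -0.35}
    - {"gripper": 1, "tx": -0.14, "ty": -0.11, "tz": 0.32, "yaw": -0.35}
    - {"gripper": 1, "tx": -0.14, "ty": -0.11, "tz": 0.32, "yaw": -0.35}

```text
time_s: 41.68
position: [0.5173, 0.0191, 0.3605]
eef_rot: [[-1.0, 0.001, 0.0], [0.001, 1.0, 0.001], [-0.0, 0.001, -1.0]]
force: [0.3, -0.1, -0.5]
grip_width: 0.999
```

```bash
python3 - <<'E'
from h import *
m,im=shot('wrist','w21')
for q,z in (('backplate',.014),('long_tray',.01),('block',.044),('square_tray',.01),('carton',.055),('brass_cup',.089),('bulb',.02)): meas(m,q,z)
for n in ('top','scene'):
    im=snapshot(n); cv2.imwrite(f'pics/{n}9.png',cv2.resize(im[120:320,80:480,::-1],None,fx=2,fy=2,interpolation=cv2.INTER_CUBIC))
    m=camera_model(n)
    for q,z in (('canopy',.013),('round_tray',.01),('bulb',.08),('carton',.055)): meas(m,q,z,n)
E
```

```text
t 41.67 tcp [0.5173 0.0191 0.3605] jaw 89.95 grip 87.9 F [ 0.3 -0.1 -0.5]
backplate 0.79 [312. 215. 402. 285.] z 0.014 c 0.6590 0.1283 size 0.0804 0.1196 ang 20.0
backplate 0.47 [512. 105. 559. 177.] z 0.014 c 0.5015 0.3659 size 0.0634 0.0873 ang 78.7
long_tray 0.57 [296. 202. 413. 293.] z 0.01 c 0.6554 0.1289 size 0.1039 0.1530 ang 19.8
long_tray 0.21 [311. 214. 402. 286.] z 0.01 c 0.6608 0.1295 size 0.0815 0.1211 ang 20.7
block 0.72 [531. 124. 560. 171.] z 0.044 c 0.5004 0.3504 size 0.0356 0.0517 ang 77.9
square_tray 0.95 [512. 104. 558. 177.] z 0.01 c 0.5021 0.3687 size 0.0661 0.0886 ang 78.3
carton 0.66 [104. 196. 251. 295.] z 0.055 c 0.6329 -0.1194 size 0.1868 0.1212 ang 83.4
brass_cup 0.93 [187. 235. 226. 281.] z 0.089 c 0.6315 -0.0711 size 0.0398 0.0627 ang 63.4
bulb 0.69 [214.  54. 275. 115.] z 0.02 c 0.4316 -0.0254 size 0.0729 0.0691 ang 44.7
canopy 0.83 [407. 200. 442. 236.] z 0.013 c 0.4894 -0.4061 size 0.0971 0.0999 ang 1.1
canopy 0.81 [160. 268. 197. 303.] z 0.013 c 0.2921 0.2675 size 0.0958 0.0980 ang 20.3
canopy 0.72 [113. 129. 150. 163.] z 0.013 c 0.6803 0.4135 size 0
[... 270 characters left out ...]
3.5
carton 0.92 [312. 142. 359. 190.] z 0.055 c 0.6307 -0.1452 size 0.1344 0.1197 ang 85.6
canopy 0.91 [440. 279. 483. 324.] z 0.013 c 0.6916 0.4128 size 0.0965 0.1007 ang 43.9
canopy 0.8 [108. 200. 149. 234.] z 0.013 c 0.4959 -0.4035 size 0.1041 0.0998 ang 67.7
canopy 0.75 [372. 157. 405. 188.] z 0.013 c 0.3035 0.2706 size 0.0995 0.1009 ang 35.4
round_tray 0.95 [102. 197. 160. 242.] z 0.01 c 0.4935 -0.4026 size 0.1420 0.1363 ang 46.3
round_tray 0.51 [298. 257. 376. 310.] z 0.01 c 0.6600 0.1286 size 0.1015 0.1513 ang 19.6
carton 0.79 [189. 234. 277. 294.] z 0.055 c 0.6451 -0.1177 size 0.1903 0.1272 ang 83.6
carton 0.68 [298. 259. 375. 311.] z 0.055 c 0.6865 0.1244 size 0.0973 0.1459 ang 18.9
```

View pics/w21.png

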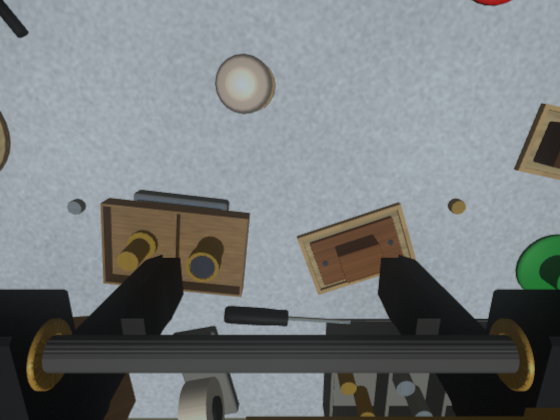

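View pics/top9.png

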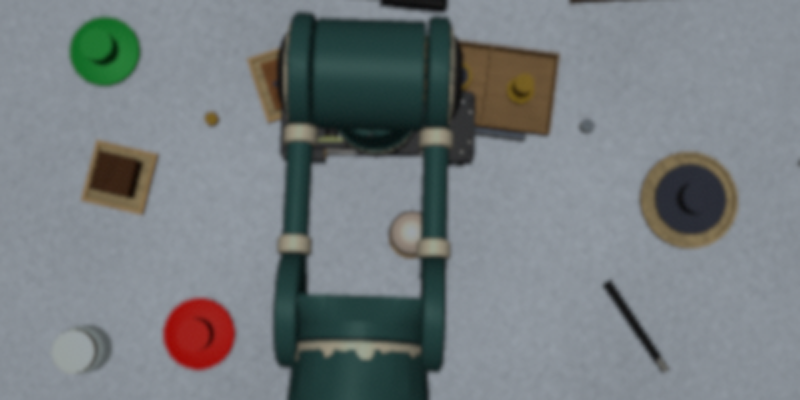

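View pics/scene9.png

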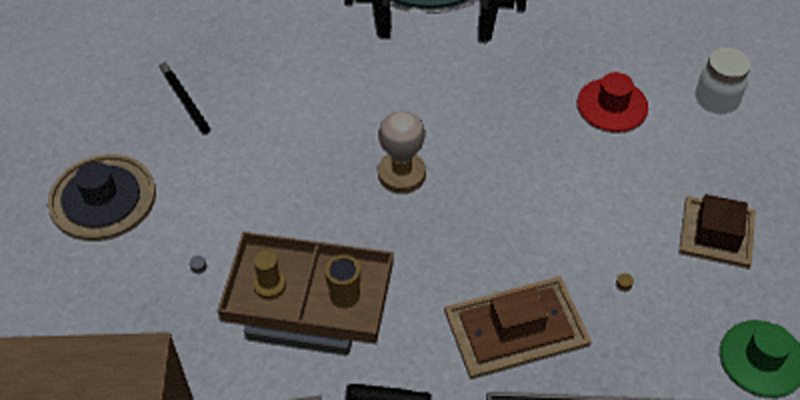

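```bash
python3 -c "
from plant import workorder
print(workorder.job_done())"
```

```text
the job is handed in; nothing more can be done
None
```

I took both piles apart and handed the job in at about 42 s of the 128 s. The system reports no verdict, so what follows rests on my own checks.

**Placement:**
- **Canopy:** in the round tray, 2–3 mm off centre by the top and scene cameras.
- **Spacer:** in the square tray. I have no separate measurement after release because the arm and its own height hid part of it. The scene picture shows it inside the rim and level, and the grip was about 1 mm from the tray's centre at release.
- **Wall plate:** in the long tray. Just before release it was within 1 mm of centre. The last wrist mask put it about 4 mm off, which I take to be bias from its raised block.
- **Brass pieces:** the cup and spindle stand upright, one in each half of the carton, each set down within about 1 mm of the middle of its half.
- **Carton and bulb:** the carton moved less than about 3 mm and looks level. The bulb's position matches the start to within the cameras' accuracy.

**Readings that disagreed:**
- The scene camera reads about 6 mm further in x than the top and wrist cameras throughout, so I took the wrist and top values.
- The last top-camera readings of the carton and bulb were off because the arm covered part of them.

I gripped the wall plate across its 56 mm side instead of the suggested 42 mm side. Across the 42 mm side, the gripper would have come within about 6 mm of the bulb.

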